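Clear the mat, stack the swatch plates and aim the lamp at them

ROBOT

A 6-joint arm with a two-finger parallel gripper is mounted at the origin on the work surface. World frame = base frame: x ahead of the robot, y to its left, z up, the work surface at z = 0. Lengths are in m, angles in rad, forces in N, time in s.
With the tool pointing down it reaches from about 0.375 to 0.9 m from the base axis. Payload 3.1 kg.
Tool frame: the origin (TCP) lies at the very end of the fingers, on their centre line; the grasp point (between the pads) lies arm.tcp_to_grasp behind it (arm.tcp_to_grasp is the distance from the TCP to the grasp point, in m); z points along the fingers, y is the direction in which the jaws open and shut (so a half turn about z gives the same grasp; the last joint's range is limited). The gripper opens to 85 mm and grips with 20 to 120 N. Pads are 22 mm wide; open, the fingers measure 114 mm over their backs; the gripper's body (76 mm by 85 mm) begins 54 mm behind the grasp point. The pads swing forward as they close: fully open they stand 13 mm farther back than shut.
Start: joints at [0.942, 0.527, 1.433, -0, 1.181, -0.178], TCP at [0.272, 0.563, 0.231] pointing down, gripper open.
Joint ranges: [-3.08, 3.08], [-0.75, 2.2], [0.22, 2.44], [-1.43, 4.57], [0, 2.65], [-2.85, 2.85]. Speed limits (rad/s): [2.79, 2.79, 3.14, 3.14, 3.14, 3.14].

INTERFACE

Orientations are given as a unit quaternion [w, x, y, z].
In Python, from plant import arm gives the robot as it stands.
- The arm moves only by the tool send_rows, never from a script. Its argument "plan" is a list of rows, each an object with "jaw": the closure in counts, from 0 (fully open) to 255 (shut); "dp": the shift along the world's x, y, z in cm, a list of three; "yaw": the turn about the world's z in rad. A call has exactly 5 rows; each row is the pose to reach, as a shift and turn from the pose commanded when the call began; what a row does not reach only later rows make up. A row lasts 1/8 s, in which the tool goes at most 62.5 mm and 10.7 degrees, less where a joint would pass 70% of its speed; a pose out of reach is approached as far as the arm can. A call with a gripper value outside its range is refused whole. The fingers move at their own pace and stop on an object; "newtons" is the grip in N (left out, the last holds). Time passes only in rows, so rows that repeat a pose let the fingers close, or fill a call up. It gives the time, the measured TCP pose, the force and the opening at its end, in the units of the state.
- arm.get_obs(): the state, without advancing time (a new reading comes with each control period).
- arm.get_image(name): name is "side" or "top" or "wrist"; returns a dict with "color" (420x560x3 uint8, blue, green, red), "fx", "fy", "cx", "cy" (pixels), "view" (4x4, takes a point from world to camera coordinates); the wrist camera has in their place "hand_eye" (4x4, takes a point from camera to tool coordinates, whose origin is the TCP and whose axes are the flange's). Camera axes: x right, y down, z forward; pixel columns grow to the right and rows downward; lengths in m; the calibration is good to about 2 mm. A picture is of the moment at which its call begins: read the wrist's pose just before it. There is no depth.
- arm.sign_off(): hands the job in, once; it reports no verdict.
The state is a dict: "t": time; "qpos": joint angles; "joint_velocities": joint speeds; "tau": joint torques, N m; "position": TCP position; "tool_rot": TCP orientation; "wrist_force": force on the tool from outside, world axes, zero at the start; "wrist_torque": the same for the moment, N m; "finger_gap": opening from 0.0 (shut) to 1.0 (fully open).
Only numpy, scipy, OpenCV 4.12 (cv2) and the standard library are available. Lean on these libraries where they do the work, as an engineer would, in place of code of your own. Each camera call takes 0.05 s, during which the arm holds its last target.

TASK

Set up the colour check on the beautician's trolley: move the amber jar off the black mat and stand it wholly on the round cork coaster, and stack all the white pigment swatch plates that lie about into one square pile inside the white outline on the black mat, lying flat (either face up) with their long sides along the outline's long sides. Then swivel and tilt the small lamp's head so that its beam points at the middle of the pile, and last of all flip the lamp's toggle switch fully over to on. Leave the dropper and spray bottles and the dish standing where they are.

Things in the scene. Friction and masses are not known exactly. Their poses are not given: they have to be found in the camera images.
- plate0: white acrylic swatch plate with two deep red pigment discs on its top, a rigid slab 80 x 50 x 14 mm, 66 g; origin at the centre of its underside, x along the 80 mm side, y along the 50 mm side, z up. May be absent.
- plate1: white acrylic swatch plate with two dark brown pigment discs on its top, a rigid slab 80 x 50 x 14 mm, 66 g; origin at the centre of its underside, x along the 80 mm side, y along the 50 mm side, z up. May be absent.
- plate2: white acrylic swatch plate with two ochre pigment discs on its top, a rigid slab 80 x 50 x 14 mm, 66 g; origin at the centre of its underside, x along the 80 mm side, y along the 50 mm side, z up. May be absent.
- plate3: white acrylic swatch plate with two black pigment discs on its top, a rigid slab 80 x 50 x 14 mm, 66 g; origin at the centre of its underside, x along the 80 mm side, y along the 50 mm side, z up. May be absent.
- plate4: white acrylic swatch plate with two coral pigment discs on its top, a rigid slab 80 x 50 x 14 mm, 66 g; origin at the centre of its underside, x along the 80 mm side, y along the 50 mm side, z up. May be absent.
- pile_spot (a point): centre of the white outlined rectangle (90 x 60 mm outside) on the fixed black mat (150 x 110 x 3 mm); the point lies on the mat's top face, 3 mm above the work surface; x runs along the long side of the outline, z up. The outline is just larger than a plate.
- jar: closed amber glass jar with a white lid, 46 mm across at the lid (lid from 30 to 44 mm up), 44 mm across below, 44 mm high, 110 g; origin at the centre of its underside, z up. It starts on the black mat.
- coaster_top (a point): centre of the top face of the fixed round cork coaster, 80 mm across, 3 mm thick.
- aim_point (a point): the middle of the pile: a point 28 mm straight above pile_spot.
- lamp: fixed foot (white disc, 110 mm across, 20 mm high) and column (24 mm thick) of a small lamp; origin on the work surface under the vertical swivel axis. The lamp's horizontal tilt axis crosses the swivel axis 170 mm above this origin.
- lamp_swivel (a joint): swivel of the lamp's head about the vertical column, rad; positive turns it anticlockwise seen from above; range -1.2 to 1.7; stiff, stays where it is put.
- lamp_tilt (a joint): tilt of the lamp's head about its horizontal axis, rad; 0 = the beam is level, positive = the beam points downward; range -0.3 to 1.1; stiff, stays where it is put.
- lamp_lens (a point): centre of the pale round lens on the front of the white drum-shaped head (drum 84 mm across, 50 mm long, from 20 mm behind to 30 mm ahead of the tilt axis); x points along the beam, y along the tilt axis, z to the handle. The beam's line passes through the crossing of the two axes, 30 mm behind this point.
- lamp_bar (a point): middle of the black round handle bar on top of the lamp's head, 12 mm thick and 74 mm long (58 mm free between its two steel uprights), parallel to the tilt axis and 85 mm from it; grip it from above to turn and tilt the head. Axes as lamp_lens.
- switch (a joint): the lamp's toggle switch, rad: 0 = off (lever leans 0.5 rad towards the -x side of its box), 1.0 = on (leans to the +x side); stays where it is left.
- switch_base: white switch box 70 x 50 x 25 mm, fixed; origin at the centre of its underside. The lever's pivot is 22 mm above it, the lever is 50 mm long and swings in the box's x-z plane.
- switch_tip (a point): centre of the red ball (26 mm across) at the end of the switch lever.
- dropper_red: red dropper bottle with white cap, 28 mm across, 68 mm high, a bystander; origin at the centre of its underside.
- dropper_brown: brown dropper bottle with white cap, 28 mm across, 68 mm high, a bystander; origin at the centre of its underside.
- dish: small round steel dish, 60 mm across, 22 mm high, a bystander; origin at the centre of its underside.
- spray: light blue spray bottle, 48 mm across, 137 mm high, a bystander; origin at the centre of its underside.
There are look-alikes about, which are no part of the job. Of the things shaped like the jar, the amber one is meant.

How it is judged:
On the way, in this order (a step that is already met when the one before it is completed fails the run):
1. all the plates present lie flat in one square pile inside the outline and the jar stands on the coaster, all released (horizontal distance between each of plate0, plate1, plate2, plate3, plate4 and pile_spot below 0.01 m and angle between the x axis of each of plate0, plate1, plate2, plate3, plate4 and the x axis of pile_spot, either way round below 0.15 rad and angle between the z axis of each of plate0, plate1, plate2, plate3, plate4 and the z axis of pile_spot, either way round below 0.08 rad and linear speed of each of plate0, plate1, plate2, plate3, plate4, jar below 0.02 m/s and contact force between each of plate0, plate1, plate2, plate3, plate4, jar and the fingers below 0.1 N and horizontal distance between jar and coaster_top below 0.018 m and z of jar in the frame of coaster_top below 0.005 m and angle between jar's own z axis and vertical below 0.1 rad), for 0.3 s.
2. the lamp's head is swivelled and tilted so that its beam points at the middle of the pile (x of aim_point in the frame of lamp_lens above 0 m and y of aim_point in the frame of lamp_lens between -0.028 and 0.028 m and z of aim_point in the frame of lamp_lens between -0.028 and 0.028 m and velocity of joint lamp_swivel between -0.03 and 0.03 rad/s and velocity of joint lamp_tilt between -0.03 and 0.03 rad/s), for 0.3 s.
3. the lamp's switch is flipped on (value of joint switch above 0.8 rad), for 0.2 s.
At the end, for the whole second after the job is handed in: Jar upright on the coaster, within 18 mm of its centre. Plates flat, released, at rest, within 10 mm of the outline's centre and 0.15 rad of its long side. Lamp's beam line passes within 28 mm sideways and 28 mm up or down of aim_point. Switch above 0.8 rad (all of step 1 and all of step 2 and value of joint switch above 0.8 rad); the robot touches nothing.
It fails at once if the dropper red is knocked over or moved more than 5 cm (angle between dropper_red's own z axis and vertical above 0.7 rad or distance of dropper_red from where it was at the start of the episode above 0.05 m).
It fails at once if the dropper brown is knocked over or moved more than 5 cm (angle between dropper_brown's own z axis and vertical above 0.7 rad or distance of dropper_brown from where it was at the start of the episode above 0.05 m).
It fails at once if the dish is knocked over or moved more than 5 cm (angle between dish's own z axis and vertical above 0.7 rad or distance of dish from where it was at the start of the episode above 0.05 m).
It fails at once if the spray is knocked over or moved more than 5 cm (angle between spray's own z axis and vertical above 0.7 rad or distance of spray from where it was at the start of the episode above 0.05 m).
Of plate0, plate1, plate2, plate3, plate4 only 3 to 5 are there at a start; the rules pass over those that are not, and their reading is None.
At some moment in a run one of plate0, plate1, plate2, plate3, plate4 may be knocked a few centimetres aside while the robot is not near it.
Once in a run the grip may slacken for a moment while it holds something.
It also fails if it takes over 210 s, if anything falls off the work surface, if the arm or the gripper's body presses on something with over 40 N, if the wrist force passes 120 N, or if a joint passes its speed limit or range.

## Working session

There is one attempt and no reset: what is moved stays moved. The work goes in short steps, Python scripts to look and compute and a tool call to move; the robot and the scene stay as the last step left them, time stands still between calls to the robot, and variables do not carry over. Pictures are saved under pics/ and viewed, and the job is handed in when it is done.

Besides the shell and the picture viewer there is one more tool, called as name(argument=value, ...) on one line, values as JSON. send_rows: Moves the arm, as the interface text tells. Its arguments: {"type":"object","properties":{"plan":{"type":"array"},"newtons":{"type":"number"}},"required":["plan"]}

```bash
ls; mkdir -p pics; cat > h.py <<'E'
import numpy as np, cv2
from plant import arm
from scipy.spatial.transform import Rotation as R
def cam(n):
    o=arm.get_obs(); im=arm.get_image(n)
    K=np.array([[im['fx'],0,im['cx']],[0,im['fy'],im['cy']],[0,0,1]])
    if n=='wrist':
        T=np.eye(4); q=o['tool_rot']; T[:3,:3]=R.from_quat([q[1],q[2],q[3],q[0]]).as_matrix(); T[:3,3]=o['position']
        cw=T@np.array(im['hand_eye'])
    else: cw=np.linalg.inv(np.array(im['view']))
    return im['color'],K,cw
def toplane(uv,z,K,cw):
    uv=np.atleast_2d(uv).astype(float)
    d=np.c_[(uv[:,0]-K[0,2])/K[0,0],(uv[:,1]-K[1,2])/K[1,1],np.ones(len(uv))]@cw[:3,:3].T
    c=cw[:3,3]; s=(z-c[2])/d[:,2]
    return c+d*s[:,None]
def proj(p,K,cw):
    p=np.atleast_2d(p); w=np.linalg.inv(cw); q=p@w[:3,:3].T+w[:3,3]
    return np.c_[q[:,0]/q[:,2]*K[0,0]+K[0,2],q[:,1]/q[:,2]*K[1,1]+K[1,2]]
def save(n,im): cv2.imwrite('pics/'+n+'.png',im)
E
python3 - <<'E'
from h import *
print(arm.get_obs()); print(arm.tcp_to_grasp)
for n in ['side','top','wrist']:
    im,K,cw=cam(n); save(n+'0',im); print(n,K.round(1).tolist(),cw.round(3).tolist()); np.savez('/tmp/'+n+'0',im=im,K=K,cw=cw)
E
```

```text
pics
{'t': 0.0, 'qpos': array([ 9.41501612e-01,  5.28477419e-01,  1.43392444e+00,  2.87720408e-05,
        1.18140700e+00, -1.78504280e-01]), 'joint_velocities': array([ 0.00159624,  0.00075268, -0.00141811, -0.00079039,  0.00021165,
       -0.00142767]), 'tau': array([-9.13652057e-04, -4.42356026e+01, -1.78020000e+01, -1.56260639e-04,
        8.33302183e-03,  4.29757989e-06]), 'position': array([0.27183069, 0.56198041, 0.23031968]), 'tool_rot': array([-4.47723342e-04,  2.23496800e-01,  9.74704033e-01, -1.01370816e-03]), 'wrist_force': array([-1.01622074,  0.48142699, -0.24398749]), 'wrist_torque': array([-0.00993695, -0.01598507, -0.02078972]), 'finger_gap': 0.9985953616752131}
0.0187
side [[423.0, 0.0, 278.7], [0.0, 423.0, 219.0], [0.0, 0.0, 1.0]] [[0.923, -0.22, 0.317, 0.246], [-0.385, -0.533, 0.753, -0.706], [0.003, -0.817, -0.576, 0.732], [0.0, 0.0, 0.0, 1.0]]
top [[384.0, 0.0, 276.4], [0.0, 384.0, 209.8], [0.0, 0.0, 1.0]] [[0.006, -0.991, 0.132, 0.428], [-1.0, -0.006, 0.001, -0.002], [-0.0, -0.132, -0.991, 1.262], [0.0, 0.0, 0.0, 1.0]]
wrist [[304.7, 0.0, 283.4], [0.0, 304.7, 216.9], [0.0, 0.0, 1.0]] [[0.437, 0.858, 0.27, 0.203], [0.9, -0.416, -0.133, 0.596], [-0.002, 0.301, -0.954, 0.374], [0.0, 0.0, 0.0, 1.0]]
```

View pics/top0.png

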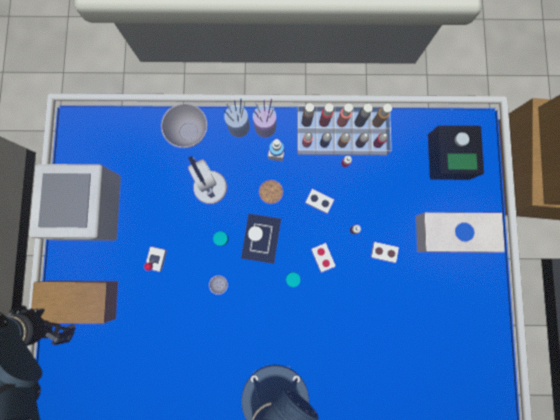

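View pics/side0.png

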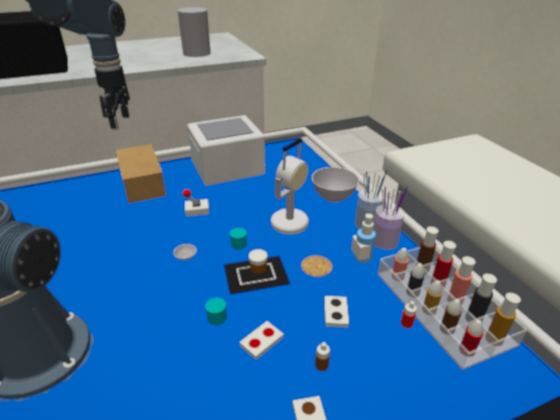

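View pics/wrist0.png

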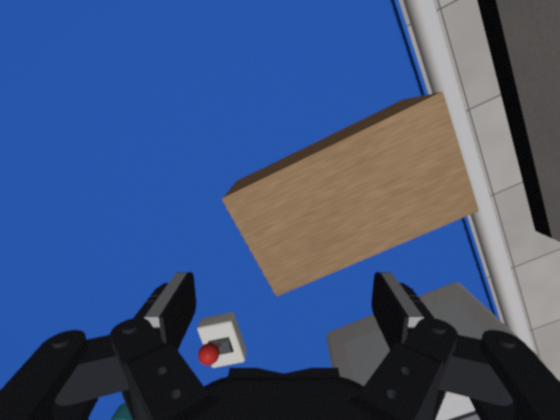

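The top view shows three plates: black (320,201), red (323,257) and brown (385,252). It also shows the jar with a white lid on the mat (256,234), the coaster (271,192), the lamp (210,187), and the switch (155,260) with a red ball at (148,267). The teal jars are the look-alikes. I'll enlarge it and measure.

```bash
python3 - <<'E'
from h import *
d=np.load('/tmp/top0.npz'); im,K,cw=d['im'],d['K'],d['cw']
save('topz',cv2.resize(im[140:310,130:420],None,fx=2.75,fy=2.75,interpolation=cv2.INTER_CUBIC))
hsv=cv2.cvtColor(im,cv2.COLOR_BGR2HSV)
def blobs(m,z,name,amin=20):
    m=m.astype(np.uint8); m[:140]=0;m[310:]=0;m[:,:130]=0;m[:,410:]=0
    cs,_=cv2.findContours(m,cv2.RETR_EXTERNAL,cv2.CHAIN_APPROX_NONE)
    for c in cs:
        a=cv2.contourArea(c)
        if a<amin: continue
        mo=cv2.moments(c); u=np.array([mo['m10']/mo['m00'],mo['m01']/mo['m00']])
        (cc,s,an)=cv2.minAreaRect(c); box=toplane(cv2.boxPoints((cc,s,an)),z,K,cw)
        e=box[1]-box[0]; f=box[2]-box[1]; l=e if np.linalg.norm(e)>np.linalg.norm(f) else f
        print(name,u.round(1),a,toplane(u,z,K,cw)[0].round(4),'L',np.linalg.norm(e).round(3),np.linalg.norm(f).round(3),'yaw',np.arctan2(l[1],l[0]).round(3))
blobs((hsv[...,1]<60)&(hsv[...,2]>150),0.014,'white')
blobs((hsv[...,2]<70),0.003,'dark')
blobs((hsv[...,0]<20)&(hsv[...,1]>80)&(hsv[...,2]>90),0.003,'brown')
E
```

```text
white [219.1 284. ] 157.0 [0.3542 0.1804 0.014 ] L 0.044 0.051 yaw -2.652
white [156.5 256.9] 174.0 [0.439  0.3846 0.014 ] L 0.069 0.049 yaw -0.199
white [322.9 257.1] 341.0 [ 0.4413 -0.1524  0.014 ] L 0.05 0.078 yaw -2.744
white [384.5 251.8] 340.5 [ 0.4595 -0.3513  0.014 ] L 0.049 0.081 yaw -1.785
white [356.  228.5] 34.5 [ 0.5346 -0.2609  0.014 ] L 0.02 0.023 yaw 3.119
white [254.9 233.1] 155.0 [0.5175 0.0682 0.014 ] L 0.046 0.046 yaw -2.349
white [319.2 200.8] 328.5 [ 0.625 -0.142  0.014] L 0.049 0.078 yaw -2.038
white [208.5 183.7] 788.0 [0.6802 0.2238 0.014 ] L 0.106 0.15 yaw -2.889
white [347.2 159.3] 35.0 [ 0.7657 -0.2365  0.014 ] L 0.02 0.024 yaw 3.122
white [341.6 149.1] 426.0 [ 0.8008 -0.2187  0.014 ] L 0.299 0.045 yaw -1.565
white [276.1 144.2] 52.0 [0.8165 0.0009 0.014 ] L 0.027 0.028 yaw -3.137
white [191.  141.5] 41.0 [0.8242 0.2868 0.014 ] L 0.071 0.021 yaw -1.565
brown [270.6 192. ] 255.5 [0.6557 0.0183 0.003 ] L 0.063 0.064 yaw -3.137
```

View pics/topz.png

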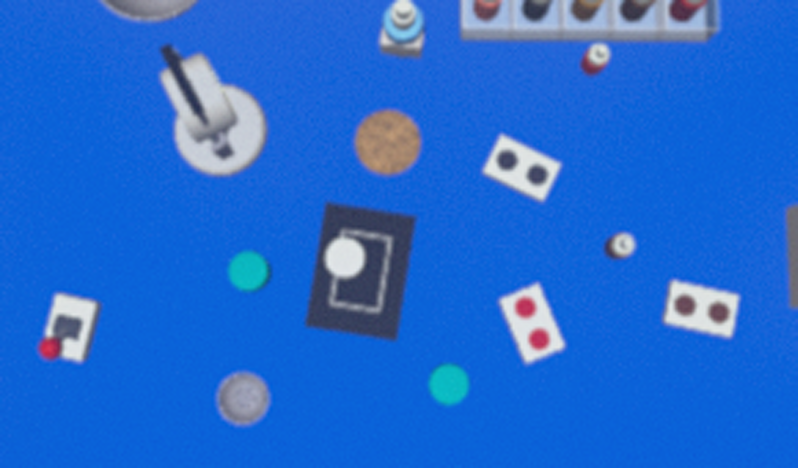

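```bash
python3 - <<'E'
from h import *
d=np.load('/tmp/top0.npz'); im,K,cw=d['im'],d['K'],d['cw']
hsv=cv2.cvtColor(im,cv2.COLOR_BGR2HSV)
print(hsv[250,252],hsv[220,272],hsv[300,200], hsv[239,220])
m=((hsv[...,2]<110)|(hsv[...,1]<130)).astype(np.uint8); m2=np.zeros_like(m); m2[205:270,235:290]=m[205:270,235:290]
cs,_=cv2.findContours(m2,cv2.RETR_EXTERNAL,cv2.CHAIN_APPROX_NONE); c=max(cs,key=cv2.contourArea)
P=toplane(c[:,0,:],0.003,K,cw)[:,:2]; r=cv2.minAreaRect((P*1000).astype(np.float32)); print('mat',r)
b=cv2.boxPoints(r); print(b)
# outline lines bright pixels on mat
g=im[...,2]
mm=np.zeros_like(m); mm[205:270,235:290]=((hsv[...,1]<110)&(hsv[...,2]>115))[205:270,235:290]
cs,_=cv2.findContours(mm,cv2.RETR_EXTERNAL,cv2.CHAIN_APPROX_NONE)
for c in cs:
  if len(c)>20:
    P=toplane(c[:,0,:],0.003,K,cw)[:,:2]; print('outl',cv2.minAreaRect((P*1000).astype(np.float32)))
# jar lid
lm=np.zeros_like(m); lm[215:250,243:270]=((hsv[...,1]<60)&(hsv[...,2]>150))[215:250,243:270]
cs,_=cv2.findContours(lm,cv2.RETR_EXTERNAL,cv2.CHAIN_APPROX_NONE);c=max(cs,key=cv2.contourArea)
mo=cv2.moments(c);u=[mo['m10']/mo['m00'],mo['m01']/mo['m00']]; print('jar',u,toplane(u,0.047,K,cw))
# coaster
cm=np.zeros_like(m); cm[175:210,255:290]=((hsv[...,0]<30)|(hsv[...,1]<130))[175:210,255:290]
cs,_=cv2.findContours(cm,cv2.RETR_EXTERNAL,cv2.CHAIN_APPROX_NONE);c=max(cs,key=cv2.contourArea)
P=toplane(c[:,0,:],0.003,K,cw)[:,:2]; print('coaster',cv2.minEnclosingCircle((P*1000).astype(np.float32)))
s=np.load('/tmp/side0.npz')
save('sidez',cv2.resize(s['im'][150:420,160:440],None,fx=2.2,fy=2.2,interpolation=cv2.INTER_CUBIC))
E
```

```text
[113  29 157] [113 109  89] [107 243 219] [ 91 242 191]
mat ((502.7691345214844, 49.27711486816406), (103.5183334350586, 143.6927490234375), 81.22948455810547)
[[423.8708     9.07811 ]
 [565.8833   -12.831772]
 [581.6675    89.47612 ]
 [439.65497  111.386   ]]
outl ((503.60968017578125, 55.50232696533203), (78.06111145019531, 95.28070068359375), 82.25916290283203)
jar [254.8709677419355, 233.11397849462364] [[0.51516676 0.06632615 0.047     ]]
coaster ((657.9302978515625, 18.19599723815918), 40.58209228515625)
```

View pics/sidez.png

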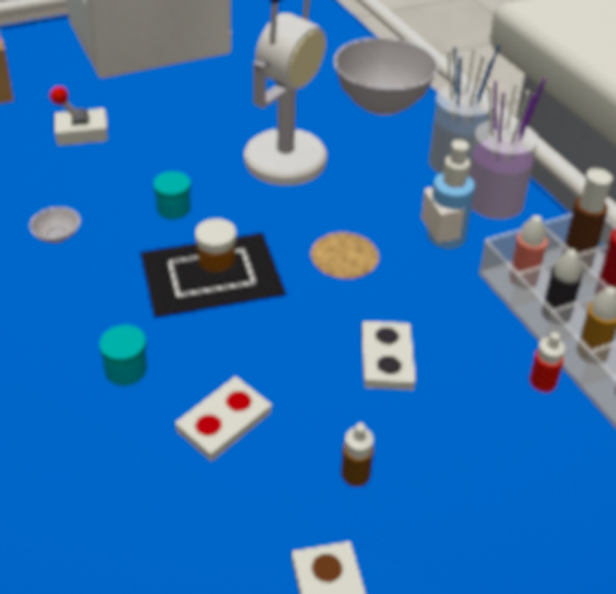

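send_rows(plan=[{"jaw":0,"dp":[24.3,-49.6,0],"yaw":0},{"jaw":0,"dp":[24.3,-49.6,0],"yaw":0},{"jaw":0,"dp":[24.3,-49.6,0],"yaw":0},{"jaw":0,"dp":[24.3,-49.6,0],"yaw":0},{"jaw":0,"dp":[24.3,-49.6,0],"yaw":0}], newtons=30)

```text
t: 0.78
position: [0.4103, 0.2802, 0.2313]
tool_rot: [0.0, 0.223, 0.975, 0.0]
wrist_force: [0.7, 0.1, -0.7]
finger_gap: 0.997
```

send_rows(plan=[{"jaw":0,"dp":[10.4,-21.4,-5],"yaw":0},{"jaw":0,"dp":[10.4,-21.4,-5],"yaw":0},{"jaw":0,"dp":[10.4,-21.4,-5],"yaw":0},{"jaw":0,"dp":[10.4,-21.4,-5],"yaw":0},{"jaw":0,"dp":[10.4,-21.4,-5],"yaw":0}])

```text
t: 1.4
position: [0.5155, 0.0644, 0.1804]
tool_rot: [0.0, 0.226, 0.974, -0.0]
wrist_force: [-0.4, -0.3, -0.7]
finger_gap: 0.999
```

```bash
python3 - <<'E'
from h import *
print(arm.get_obs()['position'])
im,K,cw=cam('wrist'); save('w1',im); np.savez('/tmp/w1',im=im,K=K,cw=cw)
print(proj([[.515,.066,.047],arm.get_obs()['position']],K,cw))
E
```

```text
[0.51547577 0.06438639 0.1803774 ]
[[284.32227685 205.18009112]
 [284.56488135 271.38401806]]
```

View pics/w1.png

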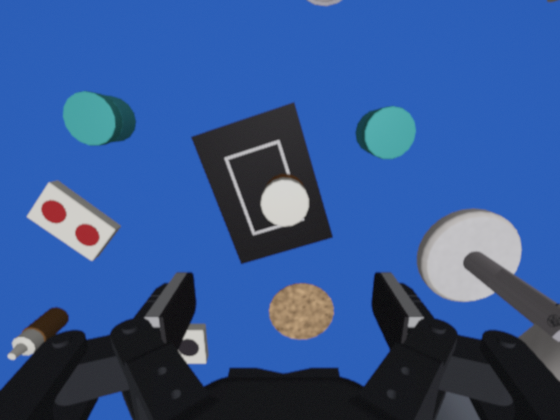

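The wrist view shows the jar lid at (285,202), with the outline around (263,190) and the coaster at (301,311). The lamp column is on the right.

```bash
cat >> h.py <<'E'
def comp(mask,amin=100):
    cs,_=cv2.findContours(mask.astype(np.uint8),cv2.RETR_EXTERNAL,cv2.CHAIN_APPROX_NONE)
    return [c for c in cs if cv2.contourArea(c)>amin]
def rect(c,z,K,cw):
    P=(toplane(c[:,0,:],z,K,cw)[:,:2]*1000).astype(np.float32)
    r=cv2.minAreaRect(P); b=cv2.boxPoints(r); e,f=b[1]-b[0],b[2]-b[1]
    l=e if np.linalg.norm(e)>np.linalg.norm(f) else f
    y=np.arctan2(l[1],l[0]); y=(y+np.pi/2)%np.pi-np.pi/2
    return np.round(r[0],1),np.round(sorted(r[1]),1),round(float(y),3)
E
python3 - <<'E'
from h import *
d=np.load('/tmp/w1.npz'); im,K,cw=d['im'],d['K'],d['cw']
hsv=cv2.cvtColor(im,cv2.COLOR_BGR2HSV)
w=(hsv[...,1]<70)&(hsv[...,2]>140); w[270:]=0; w[:60]=0; w[:,380:]=0
for c in comp(w):
    x,y,ww,hh=cv2.boundingRect(c); print((x,y,ww,hh),'z14',rect(c,.014,K,cw),'z47',rect(c,.047,K,cw)[0],'z3',rect(c,.003,K,cw))
dk=(hsv[...,1]<130); dk[:90]=0; dk[265:]=0; dk[:,:185]=0; dk[:,345:]=0
for c in comp(dk,500): print('mat',rect(c,.003,K,cw))
cc=(hsv[...,0]<30)&(hsv[...,1]>60); cc[:275]=0;cc[350:]=0;cc[:,:260]=0;cc[:,345:]=0
for c in comp(cc,500):
    P=(toplane(c[:,0,:],.003,K,cw)[:,:2]*1000).astype(np.float32); print('coaster',cv2.minEnclosingCircle(P))
E
```

```text
(27, 182, 88, 79) z14 (array([ 439.7, -151.8]), array([51. , 80.1]), 0.399) z47 [ 440.4 -125.1] z3 (array([ 439.4, -160.8]), array([52.8, 83. ]), 0.399)
(225, 140, 84, 95) z14 (array([500.9,  56.7]), array([69.1, 89.6]), -0.148) z47 [495.1  61.2] z3 (array([502.8,  55.2]), array([71.5, 92.7]), -0.148)
mat (array([500.6,  50.1]), array([108.5, 148.1]), -0.153)
coaster ((656.200439453125, 19.408700942993164), 38.63685607910156)
```

send_rows(plan=[{"jaw":0,"dp":[-0.1,0.2,-5],"yaw":0},{"jaw":0,"dp":[-0.1,0.2,-10],"yaw":0},{"jaw":0,"dp":[-0.1,0.2,-13],"yaw":0},{"jaw":0,"dp":[-0.1,0.2,-15],"yaw":0},{"jaw":0,"dp":[-0.1,0.2,-16.2],"yaw":0}])

```text
t: 2.08
position: [0.5117, 0.0714, 0.0185]
tool_rot: [-0.001, 0.223, 0.975, -0.0]
wrist_force: [-0.4, 0.7, -0.4]
finger_gap: 0.999
```

send_rows(plan=[{"jaw":200,"dp":[0,0,0],"yaw":0},{"jaw":200,"dp":[0,0,0],"yaw":0},{"jaw":200,"dp":[0,0,0],"yaw":0},{"jaw":200,"dp":[0,0,0],"yaw":0},{"jaw":200,"dp":[0,0,0],"yaw":0}])

```text
t: 2.7
position: [0.5132, 0.0701, 0.0204]
tool_rot: [0.001, 0.224, 0.975, 0.0]
wrist_force: [-1.4, 1.8, 6.2]
finger_gap: 0.525
```

send_rows(plan=[{"jaw":200,"dp":[0,0,3],"yaw":0},{"jaw":200,"dp":[0,0,6],"yaw":0},{"jaw":200,"dp":[5,-1.7,6],"yaw":0},{"jaw":200,"dp":[10,-3.3,6],"yaw":0},{"jaw":200,"dp":[14.3,-4.8,6],"yaw":0}])

```text
t: 3.32
position: [0.6576, 0.0212, 0.0799]
tool_rot: [0.001, 0.224, 0.975, 0.0]
wrist_force: [1.2, 0.1, -1.9]
finger_gap: 0.527
```

```bash
python3 - <<'E'
from h import *
o=arm.get_obs();print(o['position'],o['finger_gap'],o['wrist_force'])
im,K,cw=cam('wrist'); save('w2',im); np.savez('/tmp/w2',im=im,K=K,cw=cw)
im,K,cw=cam('side'); save('s2',im)
E
```

```text
[0.65764608 0.02118067 0.07986704] 0.5269448150099567 [ 1.16671804  0.08627677 -1.90651886]
```

View pics/w2.png

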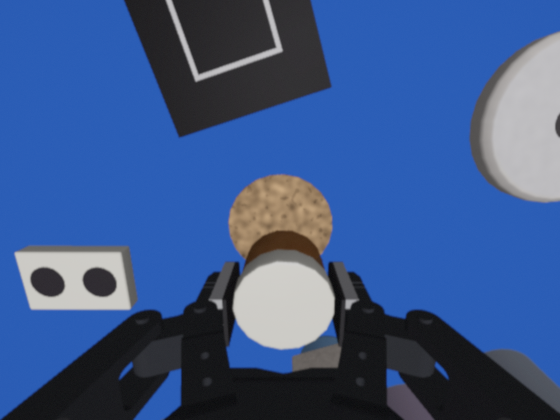

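View pics/s2.png

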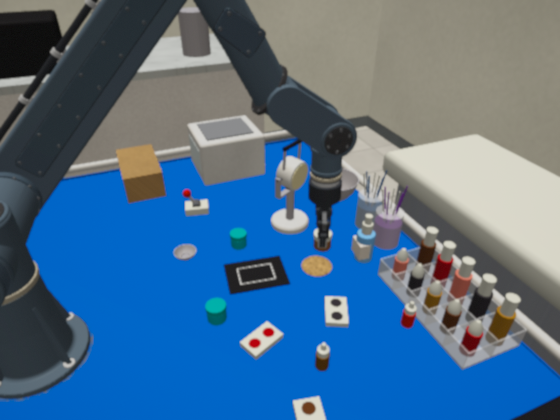

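```bash
python3 - <<'E'
from h import *
d=np.load('/tmp/w2.npz'); im,K,cw=d['im'],d['K'],d['cw']
print(toplane([284,299],.107,K,cw), toplane([280.5,223],.003,K,cw))
E
```

```text
[[0.6554198  0.02307491 0.107     ]] [[0.65465594 0.02072647 0.003     ]]
```

send_rows(plan=[{"jaw":200,"dp":[0,0,-2],"yaw":0},{"jaw":200,"dp":[0,0,-4],"yaw":0},{"jaw":200,"dp":[0,0,-5],"yaw":0},{"jaw":200,"dp":[0,0,-5.6],"yaw":0},{"jaw":200,"dp":[0,0,-5.9],"yaw":0}])

```text
t: 4.05
position: [0.6551, 0.0222, 0.0204]
tool_rot: [-0.001, 0.223, 0.975, -0.0]
wrist_force: [-4.9, 0.7, 11.3]
finger_gap: 0.528
```

send_rows(plan=[{"jaw":60,"dp":[0,0,0.1],"yaw":0},{"jaw":30,"dp":[0,0,0.1],"yaw":0},{"jaw":30,"dp":[0,0,0.1],"yaw":0},{"jaw":10,"dp":[0,0,3],"yaw":0},{"jaw":0,"dp":[0,0,7],"yaw":0}])

```text
t: 4.68
position: [0.6548, 0.022, 0.0899]
tool_rot: [-0.001, 0.224, 0.975, -0.0]
wrist_force: [0.8, 0.2, 0.1]
finger_gap: 0.999
```

```bash
python3 - <<'E'
from h import *
o=arm.get_obs();print(o['position'],o['finger_gap'],o['wrist_force'])
im,K,cw=cam('wrist'); save('w3',im); np.savez('/tmp/w3',im=im,K=K,cw=cw)
im,K,cw=cam('top'); save('t3',im[140:310,130:420]); np.savez('/tmp/t3',im=im,K=K,cw=cw)
E
```

```text
[0.65478337 0.02197772 0.08985474] 0.9985328940677524 [0.75492064 0.2394519  0.09243556]
```

View pics/w3.png

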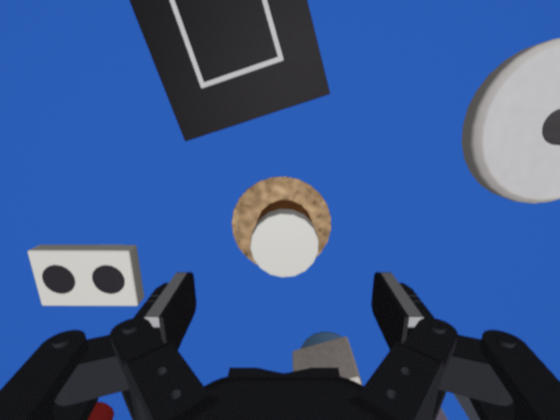

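View pics/t3.png

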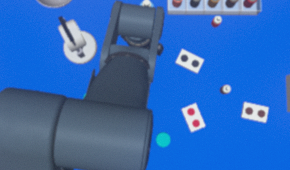

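The jar now stands on the coaster, with its lid at (285,243). The black plate is visible at (85,275).

```bash
cat >> h.py <<'E'
def plates(im,K,cw,z=.014,roi=None):
    hsv=cv2.cvtColor(im,cv2.COLOR_BGR2HSV)
    w=(hsv[...,1]<60)&(hsv[...,2]>185)
    if roi: 
        q=np.zeros_like(w); q[roi[1]:roi[3],roi[0]:roi[2]]=1; w&=q
    for c in comp(w,150):
        r=rect(c,z,K,cw)
        if 40<r[1][0]<60 and 65<r[1][1]<90: print('plate',cv2.boundingRect(c),*r)
E
python3 - <<'E'
from h import *
d=np.load('/tmp/w3.npz'); im,K,cw=d['im'],d['K'],d['cw']
hsv=cv2.cvtColor(im,cv2.COLOR_BGR2HSV); print(hsv[255,60],hsv[255,137])
print('jar',toplane([285,243],.047,K,cw),'coaster')
c=(hsv[...,0]<30)&(hsv[...,1]>60); c[:170]=0;c[285:]=0;c[:,:225]=0;c[:,340:]=0
for k in comp(c,500):
    P=(toplane(k[:,0,:],.003,K,cw)[:,:2]*1000).astype(np.float32); print('coaster',cv2.minEnclosingCircle(P))
print('w');plates(im,K,cw)
d=np.load('/tmp/t3.npz'); print('t');plates(d['im'],d['K'],d['cw'])
E
```

```text
[ 21   9 205] [114  74 117]
jar [[0.65511256 0.02346063 0.047     ]] coaster
coaster ((656.3157958984375, 19.43181037902832), 39.0023193359375)
w
plate (28, 251, 109, 55) [ 624.5 -141.9] [48.7 78.5] 1.119
t
plate (312, 244, 23, 27) [ 441.3 -152.3] [49.4 78.7] 0.397
plate (372, 242, 26, 20) [ 459.6 -351.2] [48.9 80.1] 1.358
plate (306, 189, 27, 24) [ 624.8 -142.2] [49.4 77.8] 1.104
```

send_rows(plan=[{"jaw":0,"dp":[0,-2,2],"yaw":-0.1},{"jaw":0,"dp":[-1,-6,2],"yaw":-0.28},{"jaw":0,"dp":[-2,-10,2],"yaw":-0.46},{"jaw":0,"dp":[-3,-14,2],"yaw":-0.64},{"jaw":0,"dp":[-3,-16.4,2],"yaw":-0.82}])

```text
t: 5.4
position: [0.6246, -0.144, 0.1098]
tool_rot: [-0.001, 0.597, 0.803, -0.0]
wrist_force: [0.5, -0.4, -0.3]
finger_gap: 1.001
```

send_rows(plan=[{"jaw":0,"dp":[0,0,0],"yaw":-0.18},{"jaw":0,"dp":[0,0,0],"yaw":-0.36},{"jaw":0,"dp":[0,0,0],"yaw":-0.54},{"jaw":0,"dp":[0,0,0],"yaw":-0.75},{"jaw":0,"dp":[0,0,0],"yaw":-0.75}])

```text
t: 6.02
position: [0.6254, -0.142, 0.1098]
tool_rot: [-0.0, 0.847, 0.532, -0.0]
wrist_force: [-0.4, -0.4, 0.8]
finger_gap: 1.0
```

```bash
python3 - <<'E'
from h import *
o=arm.get_obs();print(o['position'],o['tool_rot'],o['qpos'])
R_=R.from_quat(np.r_[o['tool_rot'][1:],o['tool_rot'][0]]).as_matrix(); print('jaw',np.arctan2(R_[1,1],R_[0,1]))
im,K,cw=cam('wrist'); save('w4',im); plates(im,K,cw)
E
```

```text
[ 0.62541335 -0.14198398  0.10977774] [-3.42457316e-04  8.46813124e-01  5.31890364e-01 -2.38930834e-04] [-3.97196117e-01  6.96556469e-01  1.48752116e+00  3.66551659e-06
  9.58350160e-01  5.19353303e-02]
jaw -0.4491335722992082
plate (61, 269, 86, 65) [ 438.8 -150.3] [44.7 78.2] 0.398
plate (252, 172, 62, 91) [ 624.4 -141.4] [48.5 78. ] 1.117
plate (0, 0, 91, 116) [512.2  44.8] [56.2 75.1] -0.154
```

View pics/w4.png

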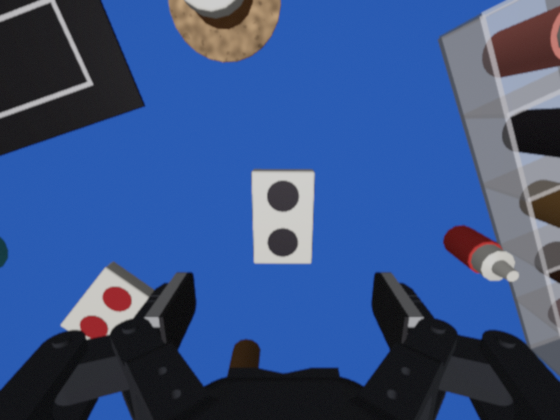

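The black plate is centred between the jaws at (283,217) and square to them, so I'm descending.

send_rows(plan=[{"jaw":0,"dp":[-0.1,0,-4],"yaw":0},{"jaw":0,"dp":[-0.1,0,-7],"yaw":0},{"jaw":0,"dp":[-0.1,0,-9],"yaw":0},{"jaw":0,"dp":[-0.1,0,-10.2],"yaw":0},{"jaw":0,"dp":[-0.1,0,-10.7],"yaw":0}])

```text
t: 6.7
position: [0.6249, -0.1421, 0.0029]
tool_rot: [-0.0, 0.847, 0.532, -0.0]
wrist_force: [0.3, -0.3, 0.4]
finger_gap: 0.999
```

send_rows(plan=[{"jaw":180,"dp":[0,0,0],"yaw":0},{"jaw":180,"dp":[0,0,0],"yaw":0},{"jaw":180,"dp":[0,0,0],"yaw":0},{"jaw":180,"dp":[0,0,0],"yaw":0},{"jaw":180,"dp":[0,0,0],"yaw":0}])

```text
t: 7.32
position: [0.6256, -0.1424, 0.0045]
tool_rot: [0.001, 0.847, 0.532, 0.001]
wrist_force: [-0.2, 0.2, 6.0]
finger_gap: 0.578
```

send_rows(plan=[{"jaw":180,"dp":[0,0,4],"yaw":0},{"jaw":180,"dp":[0,0,8],"yaw":-0.15},{"jaw":180,"dp":[-3,4,8],"yaw":-0.32},{"jaw":180,"dp":[-6,8,8],"yaw":-0.5},{"jaw":180,"dp":[-9,12,8],"yaw":-0.68}])

```text
t: 7.95
position: [0.5335, -0.021, 0.0833]
tool_rot: [-0.0, 0.977, 0.215, -0.0]
wrist_force: [0.7, 0.7, -0.7]
finger_gap: 0.573
```

send_rows(plan=[{"jaw":180,"dp":[-1.5,3.5,0],"yaw":-0.18},{"jaw":180,"dp":[-3.3,7.2,0],"yaw":-0.36},{"jaw":180,"dp":[-3.3,7.2,0],"yaw":-0.54},{"jaw":180,"dp":[-3.3,7.2,0],"yaw":-0.59},{"jaw":180,"dp":[-3.3,7.2,0],"yaw":-0.59}])

```text
t: 8.57
position: [0.5016, 0.0501, 0.0832]
tool_rot: [-0.0, 0.997, -0.074, -0.0]
wrist_force: [0.3, 0.0, -0.7]
finger_gap: 0.568
```

```bash
cat >> h.py <<'E'
def st():
    o=arm.get_obs(); R_=R.from_quat(np.r_[o['tool_rot'][1:],o['tool_rot'][0]]).as_matrix()
    print('t',round(o['t'],2),'p',np.round(o['position'],4),'jaw',round(float(np.arctan2(R_[1,1],R_[0,1])),3),'gap',round(o['finger_gap'],3),'F',np.round(o['wrist_force'],1),'q1,6',np.round(o['qpos'][[0,5]],2))
E
python3 - <<'E'
from h import *
st()
im,K,cw=cam('wrist'); save('w5',im); np.savez('/tmp/w5',im=im,K=K,cw=cw)
E
```

```text
t 8.57 p [0.5016 0.0501 0.0832] jaw -1.719 gap 0.568 F [ 0.3  0.  -0.7] q1,6 [-0.12  1.6 ]
```

View pics/w5.png

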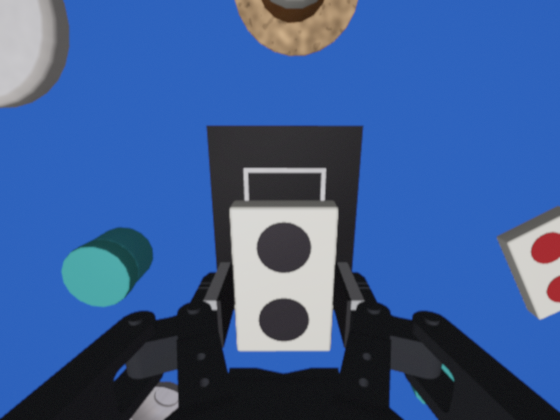

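```bash
python3 - <<'E'
from h import *
d=np.load('/tmp/w5.npz'); im,K,cw=d['im'],d['K'],d['cw']
P=toplane([[231,207],[338,207],[330,351],[237,351]],.0927,K,cw)[:,:2]; print(P.round(4),P.mean(0),np.linalg.norm(P[0]-P[3]))
# outline far edge & mat far edge
Q=toplane([[208,126],[363,126]],.003,K,cw)[:,:2]; print('mat far corners',Q, 'L',np.linalg.norm(Q[1]-Q[0]))
u=np.array([np.cos(-.152),np.sin(-.152)]); print('centre from mat',Q.mean(0)-u*.075)
Q=toplane([[244,168],[326,168]],.003,K,cw)[:,:2]; print('outl',np.linalg.norm(Q[1]-Q[0]),Q.mean(0)-u*.045, 'yaw',np.arctan2(*(Q[1]-Q[0])[::-1])+np.pi/2)
E
```

```text
[[0.5445 0.0684]
 [0.5372 0.0202]
 [0.4581 0.0321]
 [0.4655 0.0813]] [0.50133081 0.05050403] 0.07994392349844523
mat far corners [[ 0.5823019   0.09215632]
 [ 0.56609515 -0.01556874]] L 0.10893735400808449
centre from mat [0.50006326 0.04964995]
outl 0.06002170219983615 [0.50062622 0.04979553] yaw -0.14937336279346614
```

send_rows(plan=[{"jaw":180,"dp":[-0.1,0,-3],"yaw":0},{"jaw":180,"dp":[-0.1,0,-5.5],"yaw":0},{"jaw":180,"dp":[-0.1,0,-6.8],"yaw":0},{"jaw":180,"dp":[-0.1,0,-7.4],"yaw":0},{"jaw":180,"dp":[-0.1,0,-7.6],"yaw":0}])

```text
t: 9.25
position: [0.5009, 0.0499, 0.0074]
tool_rot: [0.0, 0.997, -0.074, 0.0]
wrist_force: [-2.3, 0.4, 11.2]
finger_gap: 0.568
```

send_rows(plan=[{"jaw":70,"dp":[0,0,0],"yaw":0},{"jaw":50,"dp":[0,0,0],"yaw":0},{"jaw":40,"dp":[0,0,0.2],"yaw":0},{"jaw":30,"dp":[0,0,4],"yaw":0},{"jaw":20,"dp":[0,0,9],"yaw":0}])

```text
t: 9.88
position: [0.4999, 0.05, 0.0976]
tool_rot: [-0.0, 0.997, -0.075, -0.001]
wrist_force: [1.2, -0.5, 0.0]
finger_gap: 0.914
```

```bash
python3 - <<'E'
from h import *
st()
im,K,cw=cam('wrist'); save('w6',im); np.savez('/tmp/w6',im=im,K=K,cw=cw); plates(im,K,cw,.017)
im,K,cw=cam('top'); np.savez('/tmp/t6',im=im,K=K,cw=cw); plates(im,K,cw)
E
```

```text
t 9.88 p [0.4999 0.05   0.0976] jaw -1.72 gap 0.914 F [ 1.2 -0.5  0. ] q1,6 [-0.12  1.6 ]
plate (496, 203, 64, 104) [ 441.1 -149.6] [48.7 78.5] 0.392
plate (246, 164, 77, 106) [504.1  49.7] [56.1 85.1] -0.151
plate (312, 244, 23, 27) [ 441.4 -152.3] [49.3 78.7] 0.397
plate (372, 242, 26, 20) [ 459.5 -351.4] [48.9 79.7] 1.358
plate (391, 77, 23, 17) [1029.6 -429.4] [58.5 75.5] 1.537
```

View pics/w6.png

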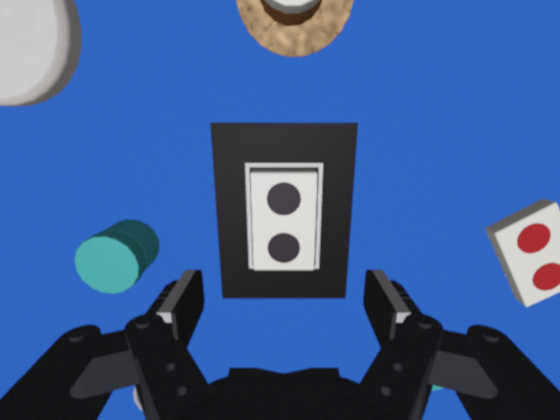

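send_rows(plan=[{"jaw":20,"dp":[-1.2,-4,1],"yaw":0.11},{"jaw":20,"dp":[-2.4,-8,1],"yaw":0.22},{"jaw":20,"dp":[-3.6,-12,1],"yaw":0.33},{"jaw":20,"dp":[-4.8,-16,1],"yaw":0.44},{"jaw":20,"dp":[-5.9,-20.1,1],"yaw":0.546}])

```text
t: 10.6
position: [0.4409, -0.152, 0.107]
tool_rot: [-0.0, 0.98, 0.199, -0.0]
wrist_force: [1.1, -0.3, -0.6]
finger_gap: 0.921
```

```bash
python3 - <<'E'
from h import *
st()
im,K,cw=cam('wrist'); save('w7',im); plates(im,K,cw,.014); st()
E
```

```text
t 10.6 p [ 0.4409 -0.152   0.107 ] jaw -1.17 gap 0.921 F [ 1.1 -0.3 -0.6] q1,6 [-0.57  0.6 ]
plate (451, 244, 102, 84) [ 457.8 -352. ] [48.3 78.7] 1.358
plate (253, 174, 63, 92) [ 439.6 -152.2] [49.1 78.2] 0.398
plate (0, 0, 96, 105) [499.3  53. ] [48.8 77.4] -0.156
t 10.65 p [ 0.4413 -0.1568  0.107 ] jaw -1.17 gap 0.925 F [-0.2 -3.4 -0.1] q1,6 [-0.58  0.59]
```

View pics/w7.png

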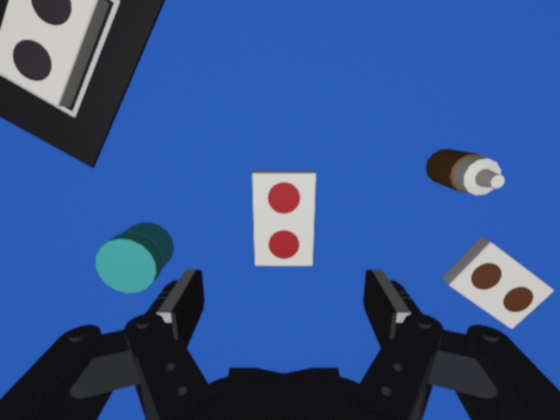

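send_rows(plan=[{"jaw":0,"dp":[0,0,-4],"yaw":0},{"jaw":0,"dp":[0,0,-7],"yaw":0},{"jaw":0,"dp":[0,0,-9],"yaw":0},{"jaw":0,"dp":[0,0,-10],"yaw":0},{"jaw":0,"dp":[0,0,-10.4],"yaw":0}])

```text
t: 11.28
position: [0.4416, -0.1509, 0.0028]
tool_rot: [-0.0, 0.98, 0.197, -0.0]
wrist_force: [0.4, 0.1, 0.1]
finger_gap: 0.998
```

send_rows(plan=[{"jaw":180,"dp":[0,0,0],"yaw":0},{"jaw":180,"dp":[0,0,0],"yaw":0},{"jaw":180,"dp":[0,0,0],"yaw":0},{"jaw":180,"dp":[0,0,0],"yaw":0},{"jaw":180,"dp":[0,0,0],"yaw":0}])

```text
t: 11.9
position: [0.4422, -0.1513, 0.0042]
tool_rot: [0.001, 0.98, 0.197, 0.001]
wrist_force: [-1.2, -0.2, 6.2]
finger_gap: 0.575
```

send_rows(plan=[{"jaw":180,"dp":[0,0,5],"yaw":0},{"jaw":180,"dp":[0,0,9],"yaw":-0.11},{"jaw":180,"dp":[1.2,4,10],"yaw":-0.22},{"jaw":180,"dp":[2.4,8,10],"yaw":-0.33},{"jaw":180,"dp":[3.6,12,10],"yaw":-0.44}])

```text
t: 12.52
position: [0.4781, -0.0301, 0.1039]
tool_rot: [0.0, 1.0, -0.024, 0.001]
wrist_force: [0.6, -0.4, -0.5]
finger_gap: 0.574
```

send_rows(plan=[{"jaw":180,"dp":[1.2,4,0],"yaw":-0.106},{"jaw":180,"dp":[2.4,8,0],"yaw":-0.106},{"jaw":180,"dp":[2.4,8,0],"yaw":-0.106},{"jaw":180,"dp":[2.4,8,0],"yaw":-0.106},{"jaw":180,"dp":[2.4,8,0],"yaw":-0.106}])

```text
t: 13.15
position: [0.5013, 0.0479, 0.1033]
tool_rot: [0.0, 0.997, -0.075, -0.0]
wrist_force: [0.0, -0.6, -0.3]
finger_gap: 0.576
```

```bash
python3 - <<'E'
from h import *
st()
im,K,cw=cam('wrist'); save('w8',im); np.savez('/tmp/w8',im=im,K=K,cw=cw)
E
```

```text
t 13.15 p [0.5013 0.0479 0.1033] jaw -1.722 gap 0.576 F [ 0.  -0.6 -0.3] q1,6 [-0.13  1.59]
```

View pics/w8.png

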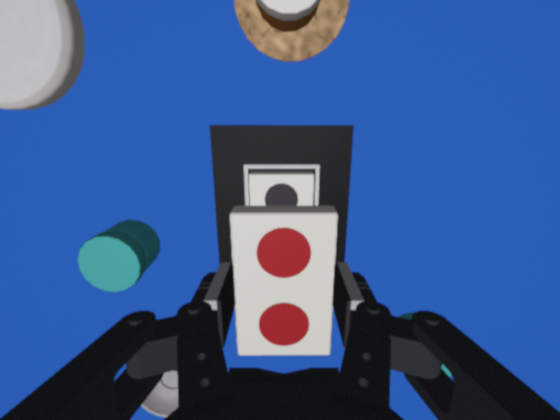

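```bash
python3 - <<'E'
from h import *
d=np.load('/tmp/w8.npz'); im,K,cw=d['im'],d['K'],d['cw']
P=toplane([[230,212],[338,212],[330,355],[237,355]],.1127,K,cw)[:,:2]; print(P.mean(0),np.linalg.norm(P[0]-P[3]))
E
```

```text
[0.49862822 0.04879113] 0.08021130037413597
```

send_rows(plan=[{"jaw":180,"dp":[0.2,0.1,-3],"yaw":0},{"jaw":180,"dp":[0.2,0.1,-6],"yaw":0},{"jaw":180,"dp":[0.2,0.1,-7.4],"yaw":0},{"jaw":180,"dp":[0.2,0.1,-8],"yaw":0},{"jaw":180,"dp":[0.2,0.1,-8.25],"yaw":0}])

```text
t: 13.82
position: [0.504, 0.0496, 0.0212]
tool_rot: [0.0, 0.997, -0.075, 0.0]
wrist_force: [-3.1, -0.8, 16.5]
finger_gap: 0.572
```

send_rows(plan=[{"jaw":70,"dp":[0,0,0],"yaw":0},{"jaw":50,"dp":[0,0,0],"yaw":0},{"jaw":40,"dp":[0,0,0.2],"yaw":0},{"jaw":30,"dp":[0,0,4],"yaw":0},{"jaw":20,"dp":[0,0,8],"yaw":0}])

```text
t: 14.45
position: [0.5033, 0.05, 0.1015]
tool_rot: [-0.0, 0.997, -0.075, -0.001]
wrist_force: [0.5, 0.4, -0.0]
finger_gap: 0.926
```

```bash
python3 - <<'E'
from h import *
st()
im,K,cw=cam('wrist'); save('w9',im); np.savez('/tmp/w9',im=im,K=K,cw=cw); plates(im,K,cw,.031)
im,K,cw=cam('top'); np.savez('/tmp/t9',im=im,K=K,cw=cw); plates(im,K,cw);
st()
E
```

```text
t 14.45 p [0.5033 0.05   0.1015] jaw -1.72 gap 0.926 F [ 0.5  0.4 -0. ] q1,6 [-0.12  1.6 ]
plate (247, 168, 75, 111) [505.6  49.6] [52.7 86.3] -0.151
plate (147, 247, 18, 24) [433.8 390.6] [48.2 69.1] -0.21
plate (372, 242, 26, 20) [ 459.6 -351.2] [48.9 80.1] 1.358
t 14.55 p [0.5065 0.0498 0.1045] jaw -1.72 gap 0.921 F [ 0.8  0.6 -0.7] q1,6 [-0.12  1.6 ]
```

View pics/w9.png

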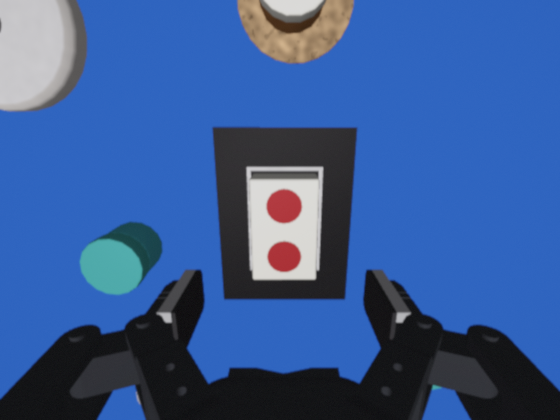

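send_rows(plan=[{"jaw":0,"dp":[-0.5,-5,2],"yaw":0.17},{"jaw":0,"dp":[-1,-10,2],"yaw":0.34},{"jaw":0,"dp":[-1.6,-15,2],"yaw":0.51},{"jaw":0,"dp":[-2.2,-20,2],"yaw":0.68},{"jaw":0,"dp":[-2.8,-25,2],"yaw":0.85}])

```text
t: 15.18
position: [0.4751, -0.2014, 0.1203]
tool_rot: [-0.0, 0.938, 0.346, -0.0]
wrist_force: [1.4, -0.1, -0.4]
finger_gap: 1.001
```

send_rows(plan=[{"jaw":0,"dp":[-0.5,-5,0],"yaw":0.17},{"jaw":0,"dp":[-1,-10,0],"yaw":0.34},{"jaw":0,"dp":[-1.7,-15.1,0],"yaw":0.51},{"jaw":0,"dp":[-1.7,-15.1,0],"yaw":0.659},{"jaw":0,"dp":[-1.7,-15.1,0],"yaw":0.659}])

```text
t: 15.8
position: [0.458, -0.3511, 0.1199]
tool_rot: [-0.001, 0.779, 0.628, 0.0]
wrist_force: [0.1, 1.0, -0.1]
finger_gap: 0.998
```

```bash
python3 - <<'E'
from h import *
st()
im,K,cw=cam('wrist'); save('w10',im); plates(im,K,cw,.014); st()
E
```

```text
t 15.8 p [ 0.458  -0.3511  0.1199] jaw -0.214 gap 0.998 F [ 0.1  1.  -0.1] q1,6 [-0.85 -0.63]
plate (254, 171, 59, 87) [ 457.9 -351.3] [48.4 77.1] 1.358
t 15.85 p [ 0.4581 -0.3505  0.1201] jaw -0.214 gap 0.998 F [ 0.   1.1 -0.4] q1,6 [-0.85 -0.63]
```

View pics/w10.png

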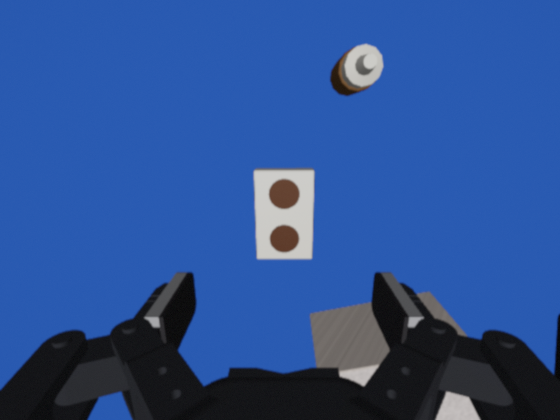

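send_rows(plan=[{"jaw":0,"dp":[0,0,-5],"yaw":0},{"jaw":0,"dp":[0,0,-8],"yaw":0},{"jaw":0,"dp":[0,0,-10],"yaw":0},{"jaw":0,"dp":[0,0,-11.3],"yaw":0},{"jaw":0,"dp":[0,0,-11.7],"yaw":0}])

```text
t: 16.48
position: [0.4587, -0.3502, 0.0032]
tool_rot: [-0.001, 0.778, 0.629, -0.0]
wrist_force: [-0.3, 0.4, 0.8]
finger_gap: 0.999
```

send_rows(plan=[{"jaw":180,"dp":[0,0,0],"yaw":0},{"jaw":180,"dp":[0,0,0],"yaw":0},{"jaw":180,"dp":[0,0,0],"yaw":0},{"jaw":180,"dp":[0,0,0],"yaw":0},{"jaw":180,"dp":[0,0,0],"yaw":0}])

```text
t: 17.1
position: [0.4592, -0.3516, 0.0049]
tool_rot: [0.001, 0.778, 0.629, 0.0]
wrist_force: [-0.1, 0.5, 6.0]
finger_gap: 0.577
```

send_rows(plan=[{"jaw":180,"dp":[0,0,6],"yaw":0},{"jaw":180,"dp":[0,0,12],"yaw":-0.15},{"jaw":180,"dp":[0.5,5,12],"yaw":-0.32},{"jaw":180,"dp":[1,10,12],"yaw":-0.49},{"jaw":180,"dp":[1.5,15,12],"yaw":-0.66}])

```text
t: 17.73
position: [0.4737, -0.1998, 0.1241]
tool_rot: [0.0, 0.941, 0.34, 0.0]
wrist_force: [-0.1, -0.1, -1.2]
finger_gap: 0.572
```

send_rows(plan=[{"jaw":180,"dp":[0.5,5,0],"yaw":-0.17},{"jaw":180,"dp":[1,10,0],"yaw":-0.34},{"jaw":180,"dp":[1.5,15,0],"yaw":-0.51},{"jaw":180,"dp":[2,20,0],"yaw":-0.68},{"jaw":180,"dp":[2.5,25,0],"yaw":-0.849}])

```text
t: 18.35
position: [0.4988, 0.0505, 0.1239]
tool_rot: [0.0, 0.997, -0.077, 0.0]
wrist_force: [0.2, -0.3, 0.3]
finger_gap: 0.57
```

```bash
python3 - <<'E'
from h import *
st()
im,K,cw=cam('wrist'); save('w11',im); np.savez('/tmp/w11',im=im,K=K,cw=cw); st()
E
```

```text
t 18.35 p [0.4988 0.0505 0.1239] jaw -1.726 gap 0.57 F [ 0.2 -0.3  0.3] q1,6 [-0.12  1.6 ]
t 18.4 p [0.4983 0.0557 0.1239] jaw -1.729 gap 0.573 F [ 0.2  3.3 -1.3] q1,6 [-0.11  1.61]
```

View pics/w11.png

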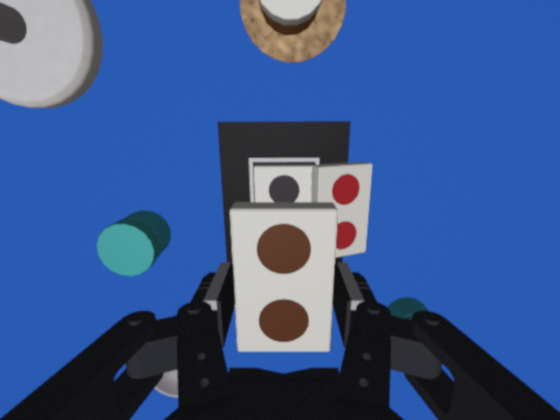

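The red plate has been knocked off the pile and now lies beside the black one at about (343,210). I need to measure where it is.

```bash
python3 - <<'E'
from h import *
d=np.load('/tmp/w11.npz'); im,K,cw=d['im'],d['K'],d['cw']
save('w11z',cv2.resize(im[110:290,200:400],None,fx=3.2,fy=3.2,interpolation=cv2.INTER_CUBIC))
im,K,cw=cam('side'); save('s11',cv2.resize(im[200:360,190:390],None,fx=3.5,fy=3.5,interpolation=cv2.INTER_CUBIC))
E
```

```text
(no output)
```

View pics/w11z.png

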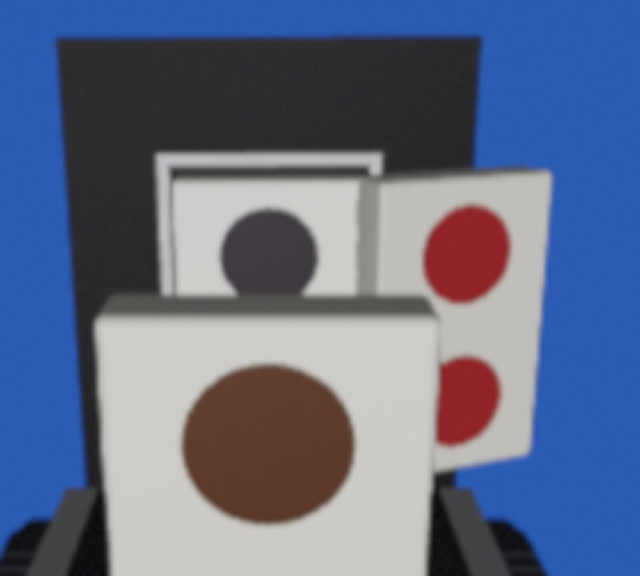

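View pics/s11.png

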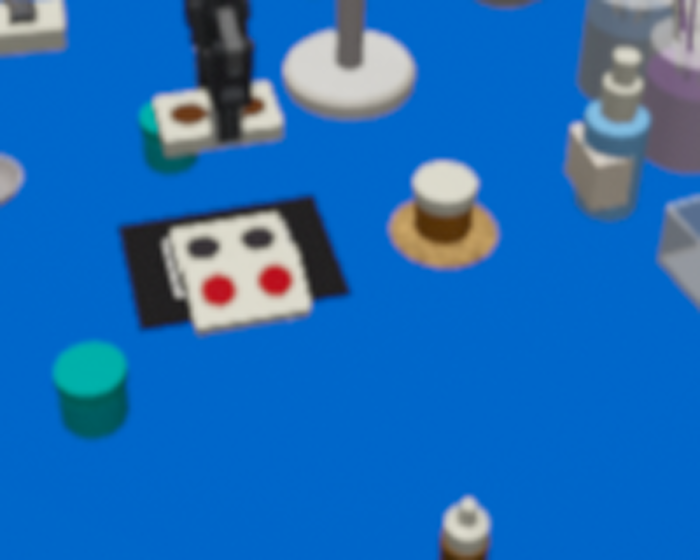

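The red plate is leaning, with its inner edge on top of the black plate. Plan: put the brown plate aside, push the red one off outwards with shut fingers, then pick both up again.

send_rows(plan=[{"jaw":180,"dp":[-1.2,-5,0],"yaw":0},{"jaw":180,"dp":[-2.4,-10,0],"yaw":0},{"jaw":180,"dp":[-3.6,-15,0],"yaw":0},{"jaw":180,"dp":[-4.8,-20,0],"yaw":0},{"jaw":180,"dp":[-5.9,-25.1,-2],"yaw":0}])

```text
t: 19.08
position: [0.4399, -0.2052, 0.1047]
tool_rot: [0.001, 0.997, -0.074, 0.002]
wrist_force: [0.9, -0.2, -1.2]
finger_gap: 0.574
```

send_rows(plan=[{"jaw":180,"dp":[0,0,-4],"yaw":0},{"jaw":180,"dp":[0,0,-7],"yaw":0},{"jaw":180,"dp":[0,0,-8.8],"yaw":0},{"jaw":180,"dp":[0,0,-9.6],"yaw":0},{"jaw":180,"dp":[0,0,-9.9],"yaw":0}])

```text
t: 19.7
position: [0.4396, -0.2025, 0.0048]
tool_rot: [0.0, 0.997, -0.074, -0.0]
wrist_force: [-3.8, 0.4, 19.5]
finger_gap: 0.572
```

send_rows(plan=[{"jaw":70,"dp":[0,0,0],"yaw":0},{"jaw":50,"dp":[0,0,0],"yaw":0},{"jaw":40,"dp":[0,0,0.2],"yaw":0},{"jaw":30,"dp":[0,0,5],"yaw":0},{"jaw":20,"dp":[0,0,11],"yaw":0}])

```text
t: 20.32
position: [0.439, -0.2015, 0.1152]
tool_rot: [-0.001, 0.997, -0.074, -0.001]
wrist_force: [0.7, -1.0, 0.3]
finger_gap: 0.917
```

send_rows(plan=[{"jaw":255,"dp":[1.2,5,2],"yaw":0},{"jaw":255,"dp":[2.4,10,2],"yaw":0},{"jaw":255,"dp":[3.6,15,2],"yaw":0},{"jaw":255,"dp":[4.8,20,2],"yaw":0},{"jaw":255,"dp":[5.8,25,2],"yaw":0}])

```text
t: 20.95
position: [0.4981, 0.0496, 0.1354]
tool_rot: [0.0, 0.997, -0.074, 0.001]
wrist_force: [0.5, -0.5, 0.5]
finger_gap: 0.003
```

```bash
python3 - <<'E'
from h import *
st()
im,K,cw=cam('wrist'); save('w12',im); np.savez('/tmp/w12',im=im,K=K,cw=cw); st()
E
```

```text
t 20.95 p [0.4981 0.0496 0.1354] jaw -1.72 gap 0.003 F [ 0.5 -0.5  0.5] q1,6 [-0.12  1.6 ]
t 21.0 p [0.4985 0.0549 0.1355] jaw -1.717 gap 0.002 F [0.9 2.2 0.8] q1,6 [-0.12  1.6 ]
```

View pics/w12.png

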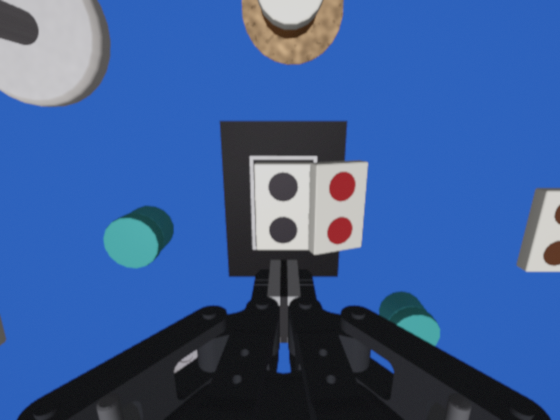

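```bash
python3 - <<'E'
from h import *
d=np.load('/tmp/w12.npz'); im=d['im']
save('w12z',cv2.resize(im[145:270,240:380],None,fx=5,fy=5,interpolation=cv2.INTER_CUBIC))
E
```

```text
(no output)
```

View pics/w12z.png

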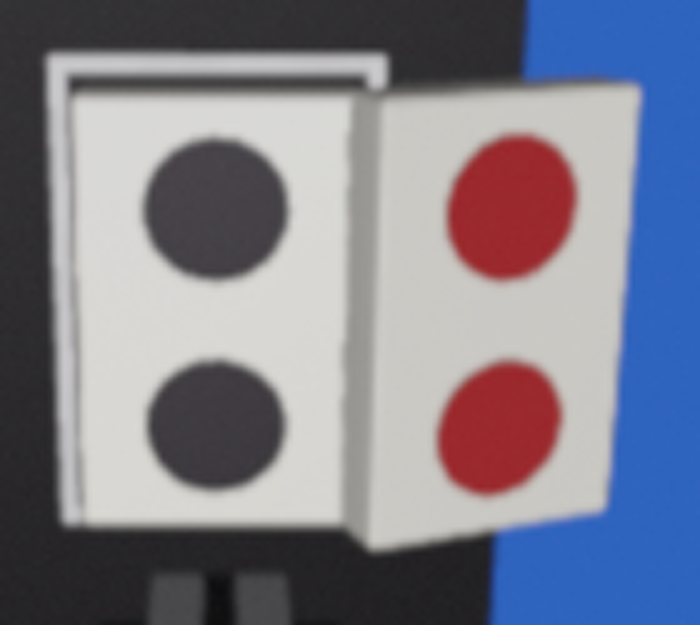

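```bash
python3 - <<'E'
from h import *
d=np.load('/tmp/w12.npz'); im,K,cw=d['im'],d['K'],d['cw']
C=[(316,164.6,.031),(368,162.6,.013),(361,247.4,.013),(314,255,.031)]
P=np.array([toplane(c[:2],c[2],K,cw)[0] for c in C]); print(P.round(4))
print('sides',[np.linalg.norm(P[i]-P[(i+1)%4]).round(4) for i in range(4)])
print('centre',P.mean(0),'yaw in/out',[np.arctan2(*(P[a]-P[b])[1::-1]).round(3) for a,b in((0,3),(1,2))])
E
```

```text
[[ 0.5372  0.0177  0.031 ]
 [ 0.5295 -0.0286  0.013 ]
 [ 0.4509 -0.0167  0.013 ]
 [ 0.4582  0.0288  0.031 ]]
sides [np.float64(0.0502), np.float64(0.0795), np.float64(0.0495), np.float64(0.0798)]
centre [4.93969292e-01 2.94536181e-04 2.20000000e-02] yaw in/out [np.float64(-0.14), np.float64(-0.15)]
```

send_rows(plan=[{"jaw":0,"dp":[-0.1,-1,0],"yaw":0.17},{"jaw":0,"dp":[-0.2,-2,0],"yaw":0.34},{"jaw":0,"dp":[-0.3,-3,0],"yaw":0.51},{"jaw":0,"dp":[-0.4,-4,0],"yaw":0.68},{"jaw":0,"dp":[-0.5,-5,0],"yaw":0.85}])

```text
t: 21.62
position: [0.4925, -0.0024, 0.1351]
tool_rot: [0.0, 0.938, 0.346, 0.0]
wrist_force: [-0.3, 0.7, -0.5]
finger_gap: 0.998
```

send_rows(plan=[{"jaw":0,"dp":[0,0,0],"yaw":0.18},{"jaw":0,"dp":[0,0,0],"yaw":0.36},{"jaw":0,"dp":[0,0,0],"yaw":0.54},{"jaw":0,"dp":[0,0,0],"yaw":0.722},{"jaw":0,"dp":[0,0,0],"yaw":0.722}])

```text
t: 22.25
position: [0.4926, -0.0022, 0.1351]
tool_rot: [0.0, 0.758, 0.652, 0.0]
wrist_force: [-0.7, -0.3, -0.6]
finger_gap: 0.998
```

send_rows(plan=[{"jaw":0,"dp":[0,0,-2],"yaw":0},{"jaw":0,"dp":[0,0,-4],"yaw":0},{"jaw":0,"dp":[0,0,-4],"yaw":0},{"jaw":0,"dp":[0,0,-4],"yaw":0},{"jaw":0,"dp":[0,0,-4],"yaw":0}])

```text
t: 22.88
position: [0.4933, -0.0022, 0.0956]
tool_rot: [0.001, 0.758, 0.653, 0.001]
wrist_force: [0.0, -0.5, -0.0]
finger_gap: 1.0
```

```bash
python3 - <<'E'
from h import *
st()
im,K,cw=cam('wrist'); save('w13',im); np.savez('/tmp/w13',im=im,K=K,cw=cw); st()
E
```

```text
t 22.88 p [ 0.4933 -0.0022  0.0956] jaw -0.149 gap 1.0 F [ 0.  -0.5 -0. ] q1,6 [-0.23 -0.08]
t 22.93 p [ 0.4933 -0.0022  0.0956] jaw -0.148 gap 1.0 F [-0.7 -0.3 -0.2] q1,6 [-0.23 -0.08]
```

View pics/w13.png

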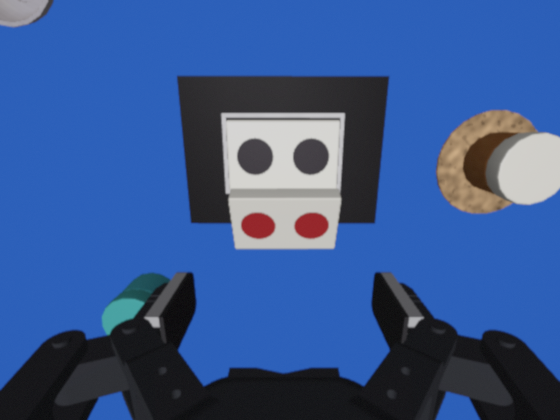

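```bash
python3 - <<'E'
from h import *
d=np.load('/tmp/w13.npz'); im,K,cw=d['im'],d['K'],d['cw']
C=[(229,197,.031),(341,197,.031),(336,249,.013),(236,249,.013)]
P=np.array([toplane(c[:2],c[2],K,cw)[0] for c in C]); print(P.round(4),P.mean(0)); print([np.linalg.norm(P[i]-P[(i+1)%4]).round(4) for i in range(4)])
u=np.array([np.cos(-.149),np.sin(-.149)]); print('along jaw offset mm',(P.mean(0)[:2]-[.4933,-.0022])@u*1000)
print(toplane([[137,285]],.044,K,cw))
E
```

```text
[[ 0.4598  0.0297  0.031 ]
 [ 0.5374  0.0179  0.031 ]
 [ 0.5323 -0.0292  0.013 ]
 [ 0.4528 -0.0172  0.013 ]] [4.95554820e-01 2.98789153e-04 2.20000000e-02]
[np.float64(0.0785), np.float64(0.0508), np.float64(0.0804), np.float64(0.0507)]
along jaw offset mm 1.858893640149489
[[ 0.38383471 -0.02152404  0.044     ]]
```

send_rows(plan=[{"jaw":0,"dp":[0.1,0.2,-3],"yaw":0},{"jaw":0,"dp":[0.1,0.2,-6],"yaw":0},{"jaw":0,"dp":[0.1,0.2,-7.5],"yaw":0},{"jaw":0,"dp":[0.1,0.2,-8.2],"yaw":0},{"jaw":0,"dp":[0.1,0.2,-8.6],"yaw":0}])

```text
t: 23.55
position: [0.4942, -0.0002, 0.009]
tool_rot: [0.0, 0.757, 0.653, 0.0]
wrist_force: [-0.5, -0.5, 0.3]
finger_gap: 0.997
```

```bash
python3 - <<'E'
from h import *
st()
im,K,cw=cam('wrist'); save('w14',im); st()
E
```

```text
t 23.55 p [ 4.942e-01 -2.000e-04  9.000e-03] jaw -0.148 gap 0.997 F [-0.5 -0.5  0.3] q1,6 [-0.23 -0.08]
t 23.6 p [ 4.94e-01 -2.00e-04  8.80e-03] jaw -0.148 gap 1.002 F [-0.1  0.8 -0.2] q1,6 [-0.23 -0.08]
```

View pics/w14.png

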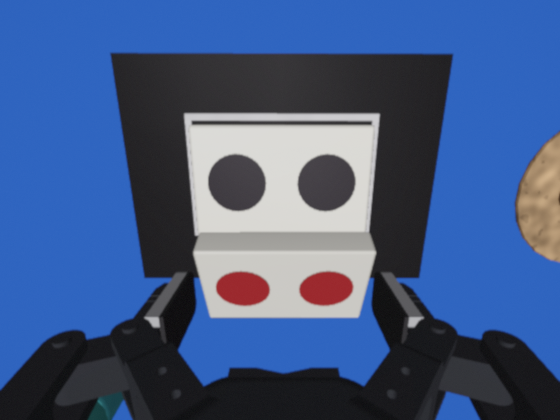

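send_rows(plan=[{"jaw":0,"dp":[0,0,-0.3],"yaw":0},{"jaw":0,"dp":[0,0,-0.6],"yaw":0},{"jaw":0,"dp":[0,0,-0.8],"yaw":0},{"jaw":0,"dp":[0,0,-1.0],"yaw":0},{"jaw":0,"dp":[0,0,-1.0],"yaw":0}])

```text
t: 24.22
position: [0.4937, -0.0001, -0.0013]
tool_rot: [-0.0, 0.757, 0.653, -0.0]
wrist_force: [0.1, -0.5, 0.1]
finger_gap: 1.0
```

send_rows(plan=[{"jaw":80,"dp":[0,0,0],"yaw":0},{"jaw":80,"dp":[0,0,0],"yaw":0},{"jaw":80,"dp":[0,0,0],"yaw":0},{"jaw":80,"dp":[0,0,0],"yaw":0},{"jaw":80,"dp":[0,0,0],"yaw":0}])

```text
t: 24.85
position: [0.4937, -0.0001, -0.0009]
tool_rot: [0.0, 0.757, 0.653, 0.0]
wrist_force: [-1.7, -0.4, 5.0]
finger_gap: 0.926
```

send_rows(plan=[{"jaw":90,"dp":[0,0,3],"yaw":0},{"jaw":90,"dp":[0,0,6],"yaw":0},{"jaw":90,"dp":[1.5,-3,6],"yaw":0},{"jaw":90,"dp":[3,-6,6],"yaw":0},{"jaw":90,"dp":[4,-9,6],"yaw":0}])

```text
t: 25.48
position: [0.5346, -0.091, 0.0587]
tool_rot: [0.0, 0.757, 0.653, 0.0]
wrist_force: [0.2, 0.5, -1.4]
finger_gap: 0.925
```

```bash
python3 - <<'E'
from h import *
st()
im,K,cw=cam('wrist'); save('w15',im); st()
E
```

```text
t 25.48 p [ 0.5346 -0.091   0.0587] jaw -0.148 gap 0.925 F [ 0.2  0.5 -1.4] q1,6 [-0.37 -0.23]
t 25.52 p [ 0.5374 -0.0952  0.0589] jaw -0.15 gap 0.926 F [ 1.8 -2.2 -1.5] q1,6 [-0.38 -0.23]
```

View pics/w15.png

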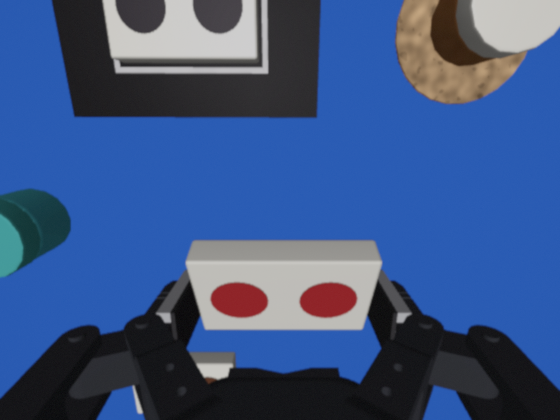

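send_rows(plan=[{"jaw":90,"dp":[0,0,-2.5],"yaw":0},{"jaw":90,"dp":[0,0,-4],"yaw":0},{"jaw":90,"dp":[0,0,-5],"yaw":0},{"jaw":90,"dp":[0,0,-5.6],"yaw":0},{"jaw":90,"dp":[0,0,-5.9],"yaw":0}])

```text
t: 26.15
position: [0.5338, -0.0899, -0.0004]
tool_rot: [0.0, 0.757, 0.653, 0.0]
wrist_force: [0.5, -0.2, -0.9]
finger_gap: 0.93
```

send_rows(plan=[{"jaw":0,"dp":[0,0,0],"yaw":0},{"jaw":0,"dp":[0,0,0],"yaw":0},{"jaw":0,"dp":[0,0,0],"yaw":0},{"jaw":0,"dp":[0,0,5],"yaw":0},{"jaw":0,"dp":[0,0,11],"yaw":0}])

```text
t: 26.78
position: [0.5328, -0.0898, 0.1098]
tool_rot: [-0.002, 0.758, 0.653, -0.001]
wrist_force: [0.7, -0.2, 0.8]
finger_gap: 1.001
```

send_rows(plan=[{"jaw":0,"dp":[0,1,1],"yaw":-0.18},{"jaw":0,"dp":[0,2,2],"yaw":-0.36},{"jaw":0,"dp":[0,2,2],"yaw":-0.54},{"jaw":0,"dp":[0,2,2],"yaw":-0.72},{"jaw":0,"dp":[0,2,2],"yaw":-0.9}])

```text
t: 27.4
position: [0.5337, -0.07, 0.1302]
tool_rot: [0.0, 0.967, 0.256, 0.0]
wrist_force: [0.9, -0.6, 0.5]
finger_gap: 1.003
```

send_rows(plan=[{"jaw":0,"dp":[0,0,0],"yaw":-0.18},{"jaw":0,"dp":[0,0,0],"yaw":-0.36},{"jaw":0,"dp":[0,0,0],"yaw":-0.54},{"jaw":0,"dp":[0,0,0],"yaw":-0.672},{"jaw":0,"dp":[0,0,0],"yaw":-0.672}])

```text
t: 28.02
position: [0.5337, -0.07, 0.13]
tool_rot: [0.0, 0.997, -0.074, 0.0]
wrist_force: [-0.0, 0.6, 0.4]
finger_gap: 0.997
```

```bash
python3 - <<'E'
from h import *
st()
im,K,cw=cam('wrist'); save('w16',im);np.savez('/tmp/w16',im=im,K=K,cw=cw); plates(im,K,cw); print(); plates(im,K,cw,.017); st()
E
```

```text
t 28.02 p [ 0.5337 -0.07    0.13  ] jaw -1.718 gap 0.997 F [-0.   0.6  0.4] q1,6 [-0.34  1.38]
plate (410, 249, 57, 73) [ 438.3 -201.7] [48.6 78.1] -0.152
plate (129, 225, 59, 77) [499.8  52. ] [48.8 78.6] -0.149
plate (271, 164, 58, 87) [534.4 -83.5] [49.1 79. ] -0.149

plate (410, 249, 57, 73) [ 440.3 -200.3] [48.1 77.2] -0.152
plate (129, 225, 59, 77) [501.1  50.5] [48.2 77.7] -0.149
plate (271, 164, 58, 87) [535.3 -83.4] [48.5 78.1] -0.149
t 28.07 p [ 0.5337 -0.07    0.13  ] jaw -1.718 gap 1.002 F [ 0.8 -0.9 -0. ] q1,6 [-0.34  1.38]
```

View pics/w16.png

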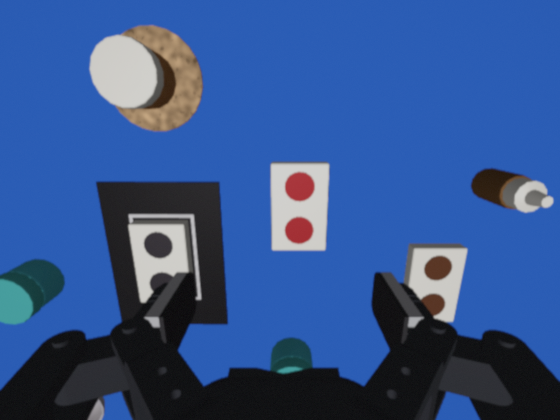

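send_rows(plan=[{"jaw":0,"dp":[0.1,-1.35,-4],"yaw":0},{"jaw":0,"dp":[0.1,-1.35,-8],"yaw":0},{"jaw":0,"dp":[0.1,-1.35,-11],"yaw":0},{"jaw":0,"dp":[0.1,-1.35,-12.4],"yaw":0},{"jaw":0,"dp":[0.1,-1.35,-12.75],"yaw":0}])

```text
t: 28.7
position: [0.5346, -0.0835, 0.0018]
tool_rot: [-0.0, 0.997, -0.074, -0.0]
wrist_force: [0.4, 0.2, 0.8]
finger_gap: 0.999
```

send_rows(plan=[{"jaw":180,"dp":[0,0,0],"yaw":0},{"jaw":180,"dp":[0,0,0],"yaw":0},{"jaw":180,"dp":[0,0,0],"yaw":0},{"jaw":180,"dp":[0,0,0],"yaw":0},{"jaw":180,"dp":[0,0,0],"yaw":0}])

```text
t: 29.32
position: [0.5355, -0.0838, 0.0036]
tool_rot: [0.0, 0.997, -0.074, 0.001]
wrist_force: [0.1, 0.8, 5.9]
finger_gap: 0.572
```

send_rows(plan=[{"jaw":180,"dp":[0,0,5],"yaw":0},{"jaw":180,"dp":[0,0,8],"yaw":0},{"jaw":180,"dp":[-1,4,8],"yaw":0},{"jaw":180,"dp":[-2,8,8],"yaw":0},{"jaw":180,"dp":[-3.3,13.4,8],"yaw":0}])

```text
t: 29.95
position: [0.5023, 0.0508, 0.0829]
tool_rot: [0.0, 0.997, -0.076, 0.001]
wrist_force: [1.1, 0.4, -0.5]
finger_gap: 0.575
```

send_rows(plan=[{"jaw":180,"dp":[0,0,0],"yaw":0},{"jaw":180,"dp":[0,0,0],"yaw":0},{"jaw":180,"dp":[0,0,0],"yaw":0},{"jaw":180,"dp":[0,0,0],"yaw":0},{"jaw":180,"dp":[0,0,0],"yaw":0}])

```text
t: 30.58
position: [0.502, 0.0496, 0.0822]
tool_rot: [0.0, 0.997, -0.075, 0.0]
wrist_force: [0.1, -0.8, -1.3]
finger_gap: 0.575
```

```bash
python3 - <<'E'
from h import *
st()
im,K,cw=cam('wrist'); save('w17',im);np.savez('/tmp/w17',im=im,K=K,cw=cw); z=arm.get_obs()['position'][2]; plates(im,K,cw,z-.0045+.014)
E
```

```text
t 30.57 p [0.502  0.0496 0.0822] jaw -1.721 gap 0.575 F [ 0.1 -0.8 -1.3] q1,6 [-0.12  1.6 ]
plate (230, 210, 107, 144) [500.5  50.6] [49.  79.8] -0.153
```

View pics/w17.png

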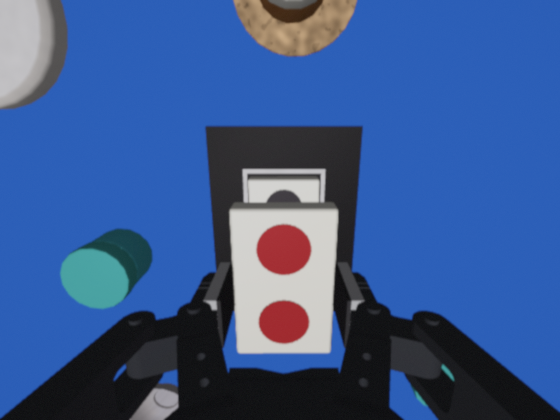

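send_rows(plan=[{"jaw":180,"dp":[0,0,-3],"yaw":0},{"jaw":180,"dp":[0,0,-5],"yaw":0},{"jaw":180,"dp":[0,0,-5.8],"yaw":0},{"jaw":180,"dp":[0,0,-6.1],"yaw":0},{"jaw":180,"dp":[0,0,-6.2],"yaw":0}])

```text
t: 31.25
position: [0.5021, 0.0503, 0.0207]
tool_rot: [0.0, 0.997, -0.075, 0.0]
wrist_force: [-0.7, 0.3, 2.1]
finger_gap: 0.574
```

send_rows(plan=[{"jaw":70,"dp":[0,0,0],"yaw":0},{"jaw":50,"dp":[0,0,0],"yaw":0},{"jaw":40,"dp":[0,0,0.2],"yaw":0},{"jaw":30,"dp":[0,0,4],"yaw":0},{"jaw":20,"dp":[0,0,10],"yaw":0}])

```text
t: 31.88
position: [0.5004, 0.0505, 0.1201]
tool_rot: [-0.0, 0.997, -0.075, -0.002]
wrist_force: [1.2, -0.3, -0.1]
finger_gap: 0.924
```

send_rows(plan=[{"jaw":20,"dp":[-1.2,-5,0],"yaw":0},{"jaw":0,"dp":[-2.4,-10,0],"yaw":0},{"jaw":0,"dp":[-3.6,-15,0],"yaw":0},{"jaw":0,"dp":[-4.8,-20,0],"yaw":0},{"jaw":0,"dp":[-6.2,-25.1,0],"yaw":0}])

```text
t: 32.5
position: [0.4394, -0.2022, 0.1207]
tool_rot: [0.0, 0.997, -0.074, 0.0]
wrist_force: [0.9, -0.1, -0.7]
finger_gap: 1.0
```

```bash
python3 - <<'E'
from h import *
st()
im,K,cw=cam('wrist'); save('w18',im);np.savez('/tmp/w18',im=im,K=K,cw=cw); plates(im,K,cw); 
im,K,cw=cam('top'); print(); plates(im,K,cw); print(); plates(im,K,cw,.031); st()
E
```

```text
t 32.5 p [ 0.4394 -0.2022  0.1207] jaw -1.72 gap 1.0 F [ 0.9 -0.1 -0.7] q1,6 [-0.66  1.06]
plate (254, 171, 60, 87) [ 438.7 -201.7] [49.  77.2] -0.15

plate (147, 247, 18, 24) [434.2 390.5] [48.2 68.4] -0.21
plate (251, 224, 19, 28) [504.1  51.7] [52.3 83.1] -0.144

plate (147, 247, 18, 24) [434.1 385.2] [47.6 67.5] -0.21
plate (251, 224, 19, 28) [503.1  51. ] [51.6 81.9] -0.144
t 32.6 p [ 0.4399 -0.2059  0.1208] jaw -1.726 gap 0.998 F [-0.2 -0.2 -1. ] q1,6 [-0.67  1.06]
```

View pics/w18.png

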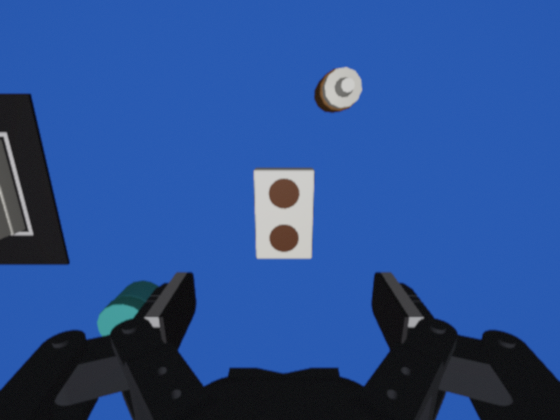

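send_rows(plan=[{"jaw":0,"dp":[0,0,-4],"yaw":0},{"jaw":0,"dp":[0,0,-8],"yaw":0},{"jaw":0,"dp":[0,0,-10.5],"yaw":0},{"jaw":0,"dp":[0,0,-11.5],"yaw":0},{"jaw":0,"dp":[0,0,-11.8],"yaw":0}])

```text
t: 33.22
position: [0.4399, -0.2002, 0.0022]
tool_rot: [-0.0, 0.997, -0.074, -0.0]
wrist_force: [-0.2, 0.3, 0.5]
finger_gap: 1.002
```

send_rows(plan=[{"jaw":180,"dp":[0,0,0],"yaw":0},{"jaw":180,"dp":[0,0,0],"yaw":0},{"jaw":180,"dp":[0,0,0],"yaw":0},{"jaw":180,"dp":[0,0,0],"yaw":0},{"jaw":180,"dp":[0,0,0],"yaw":0}])

```text
t: 33.85
position: [0.4403, -0.201, 0.0034]
tool_rot: [0.001, 0.997, -0.075, 0.001]
wrist_force: [-0.8, -0.1, 5.8]
finger_gap: 0.575
```

send_rows(plan=[{"jaw":180,"dp":[0,0,5],"yaw":0},{"jaw":180,"dp":[0,0,10],"yaw":0},{"jaw":180,"dp":[1.2,5,11],"yaw":0},{"jaw":180,"dp":[2.4,10,11],"yaw":0},{"jaw":180,"dp":[3.6,15,11],"yaw":0}])

```text
t: 34.48
position: [0.4761, -0.0494, 0.1131]
tool_rot: [0.0, 0.997, -0.075, 0.001]
wrist_force: [0.4, -0.1, -0.4]
finger_gap: 0.574
```

send_rows(plan=[{"jaw":180,"dp":[1.2,5,0],"yaw":0},{"jaw":180,"dp":[2.6,10.1,0],"yaw":0},{"jaw":180,"dp":[2.6,10.1,0],"yaw":0},{"jaw":180,"dp":[2.6,10.1,0],"yaw":0},{"jaw":180,"dp":[2.6,10.1,0],"yaw":0}])

```text
t: 35.1
position: [0.5014, 0.0492, 0.1123]
tool_rot: [0.0, 0.997, -0.075, -0.0]
wrist_force: [-0.1, -0.5, -0.4]
finger_gap: 0.574
```

```bash
python3 - <<'E'
from h import *
st()
im,K,cw=cam('wrist'); save('w19',im);np.savez('/tmp/w19',im=im,K=K,cw=cw); z=arm.get_obs()['position'][2]; plates(im,K,cw,z-.0045+.014)
E
```

```text
t 35.1 p [0.5014 0.0492 0.1123] jaw -1.722 gap 0.574 F [-0.1 -0.5 -0.4] q1,6 [-0.12  1.6 ]
plate (231, 212, 106, 142) [499.4  50.3] [49.1 78.9] -0.153
```

View pics/w19.png

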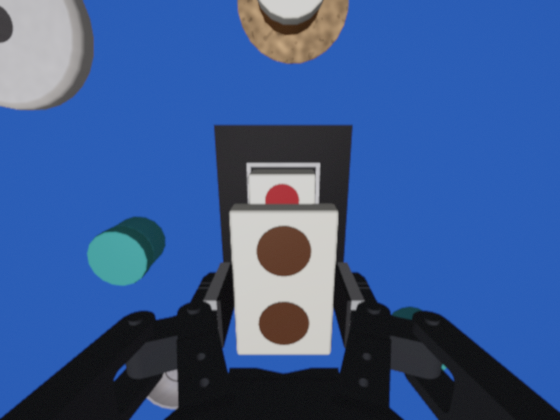

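send_rows(plan=[{"jaw":180,"dp":[0.1,0,-3],"yaw":0},{"jaw":180,"dp":[0.1,0,-6],"yaw":0},{"jaw":180,"dp":[0.1,0,-7.2],"yaw":0},{"jaw":180,"dp":[0.1,0,-7.6],"yaw":0},{"jaw":180,"dp":[0.1,0,-7.8],"yaw":0}])

```text
t: 35.78
position: [0.5033, 0.0501, 0.0347]
tool_rot: [0.0, 0.997, -0.075, 0.001]
wrist_force: [-0.6, -0.2, -0.9]
finger_gap: 0.572
```

send_rows(plan=[{"jaw":70,"dp":[0,0,0],"yaw":0},{"jaw":50,"dp":[0,0,0],"yaw":0},{"jaw":40,"dp":[0,0,0.2],"yaw":0},{"jaw":30,"dp":[0,0,4],"yaw":0},{"jaw":20,"dp":[0,0,10],"yaw":0}])

```text
t: 36.4
position: [0.5015, 0.0506, 0.1342]
tool_rot: [-0.0, 0.997, -0.075, -0.002]
wrist_force: [0.9, -0.4, -0.5]
finger_gap: 0.922
```

```bash
python3 - <<'E'
from h import *
st()
im,K,cw=cam('wrist'); save('w20',im);np.savez('/tmp/w20',im=im,K=K,cw=cw);  plates(im,K,cw,.045)
im,K,cw=cam('side'); save('s20',cv2.resize(im[100:340,180:400],None,fx=2.5,fy=2.5,interpolation=cv2.INTER_CUBIC)); np.savez('/tmp/s20',im=im,K=K,cw=cw)
E
```

```text
t 36.4 p [0.5015 0.0506 0.1342] jaw -1.72 gap 0.922 F [ 0.9 -0.4 -0.5] q1,6 [-0.12  1.6 ]
plate (252, 172, 65, 93) [502.   50.5] [49.9 77.6] -0.15
```

View pics/w20.png

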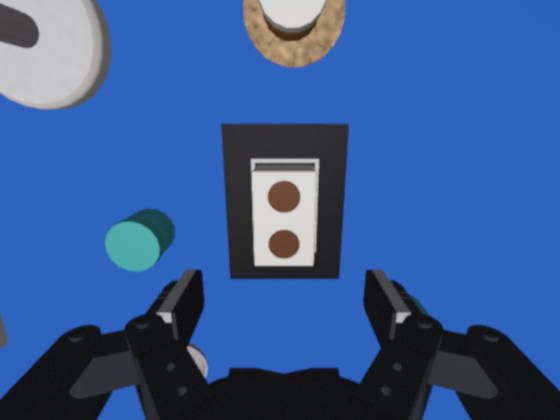

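View pics/s20.png

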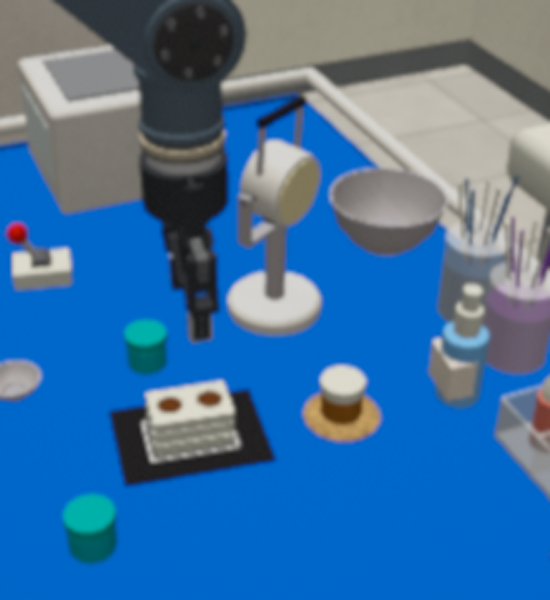

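The three plates now form a square pile at about (0.502, 0.0505), and the jar is on the coaster. Next is the lamp. I'll lift, move back for a clear view, and take top, side and wrist pictures.

send_rows(plan=[{"jaw":20,"dp":[-1,-2,5],"yaw":0},{"jaw":20,"dp":[-3,-5,10],"yaw":0.17},{"jaw":20,"dp":[-5,-7,15],"yaw":0.34},{"jaw":20,"dp":[-5,-8,20],"yaw":0.51},{"jaw":20,"dp":[-5,-8,22],"yaw":0.51}])

```text
t: 37.12
position: [0.4535, -0.0306, 0.3572]
tool_rot: [0.001, 0.984, 0.179, 0.003]
wrist_force: [-0.3, -0.1, -1.1]
finger_gap: 0.921
```

```bash
python3 - <<'E'
from h import *
st()
for n in ['wrist','top','side']:
    im,K,cw=cam(n); save(n+'21',im);np.savez('/tmp/%s21'%n,im=im,K=K,cw=cw)
im=cv2.imread('pics/top21.png'); save('top21z',cv2.resize(im[130:290,130:330],None,fx=4,fy=4,interpolation=cv2.INTER_CUBIC)[:600])
im=cv2.imread('pics/side21.png'); save('side21z',cv2.resize(im[130:240,250:350],None,fx=5,fy=5,interpolation=cv2.INTER_CUBIC))
E
```

```text
t 37.12 p [ 0.4535 -0.0306  0.3572] jaw -1.21 gap 0.921 F [-0.3 -0.1 -1.1] q1,6 [-0.31  0.9 ]
```

View pics/wrist21.png

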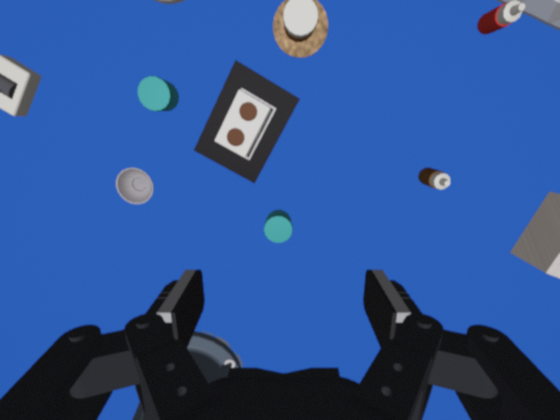

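View pics/top21z.png

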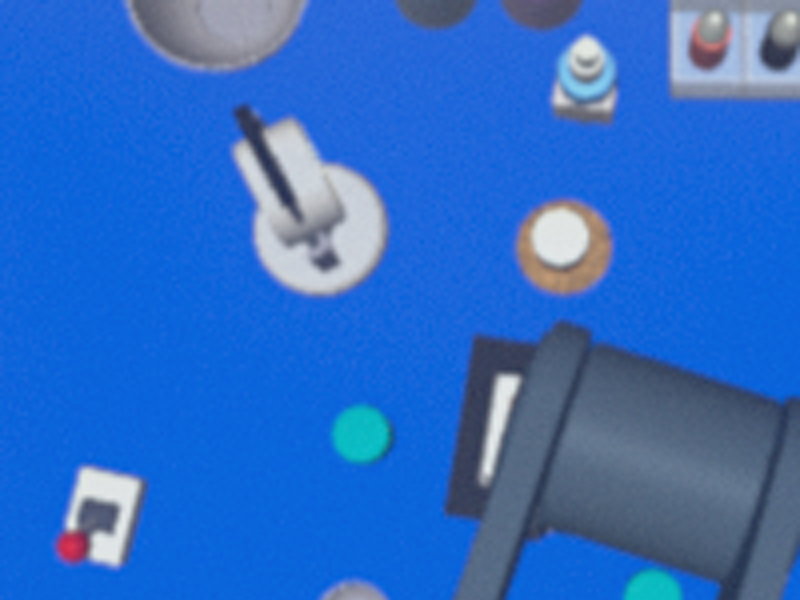

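View pics/side21z.png

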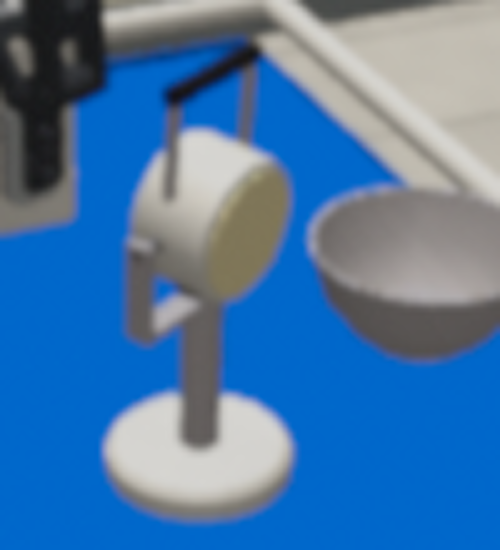

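```bash
python3 - <<'E'
from h import *
t=np.load('/tmp/top21.npz'); s=np.load('/tmp/side21.npz')
hsv=cv2.cvtColor(t['im'],cv2.COLOR_BGR2HSV)
def ray(uv,d):
    p=toplane(uv,0.0,d['K'],d['cw'])[0]; c=d['cw'][:3,3]; v=p-c; return c,v/np.linalg.norm(v)
def tri(a,b):
    c1,v1=ray(a,t); c2,v2=ray(b,s)
    A=np.c_[v1,-v2]; x=np.linalg.lstsq(A,c2-c1,rcond=None)[0]; p,q=c1+x[0]*v1,c2+x[1]*v2
    return (p+q)/2,np.linalg.norm(p-q)
print('foot top',toplane([210,187],.02,t['K'],t['cw']))
b0=tri((204.25,183.75),(284.4,149.6)); b1=tri((190.75,157),(301.4,140.4)); print(b0,b1, np.linalg.norm(b0[0]-b1[0]), 'mid',(b0[0]+b1[0])/2)
d=b1[0]-b0[0]; print('bar az',np.arctan2(d[1],d[0]))
# side foot: ellipse centre of top
print('foot side',toplane([250+199/5,130+445/5],.02,s['K'],s['cw']))
w=np.load('/tmp/w1.npz'); print('foot w1',toplane([469,254],.02,w['K'],w['cw']))
E
```

```text
foot top [[0.66799133 0.21743451 0.02      ]]
(array([0.6339676 , 0.1898736 , 0.25761928]), np.float64(0.006529865444690336)) (array([0.70459184, 0.23041597, 0.25379685]), np.float64(0.000558442611185538)) 0.0815234841012503 mid [0.66927972 0.21014479 0.25570807]
bar az 0.5211256824722066
foot side [[0.66684514 0.21161904 0.02      ]]
foot w1 [[0.65964931 0.21852468 0.02      ]]
```

send_rows(plan=[{"jaw":20,"dp":[4,4.8,0],"yaw":0.05},{"jaw":20,"dp":[8,9.6,0],"yaw":0.1},{"jaw":20,"dp":[12,14.4,0],"yaw":0.16},{"jaw":20,"dp":[16,19.2,0],"yaw":0.16},{"jaw":20,"dp":[21,24,0],"yaw":0.16}])

```text
t: 37.9
position: [0.6577, 0.2079, 0.3511]
tool_rot: [-0.0, 0.966, 0.258, -0.002]
wrist_force: [0.6, -0.7, 0.4]
finger_gap: 0.918
```

send_rows(plan=[{"jaw":20,"dp":[0.3,0.2,-2],"yaw":0},{"jaw":20,"dp":[0.3,0.2,-2],"yaw":0},{"jaw":20,"dp":[0.3,0.2,-2],"yaw":0},{"jaw":20,"dp":[0.3,0.2,-2],"yaw":0},{"jaw":20,"dp":[0.3,0.2,-2],"yaw":0}])

```text
t: 38.52
position: [0.6609, 0.2072, 0.3355]
tool_rot: [0.0, 0.966, 0.257, 0.001]
wrist_force: [-0.4, -0.1, 0.4]
finger_gap: 0.92
```

```bash
python3 - <<'E'
from h import *
st()
im,K,cw=cam('wrist'); save('w22',im);np.savez('/tmp/w22',im=im,K=K,cw=cw)
E
```

```text
t 38.52 p [0.6609 0.2072 0.3355] jaw -1.051 gap 0.92 F [-0.4 -0.1  0.4] q1,6 [0.14 1.19]
```

View pics/w22.png

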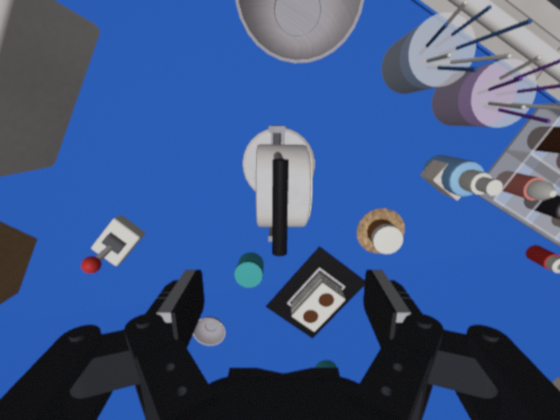

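```bash
python3 - <<'E'
from h import *
d=np.load('/tmp/w22.npz'); im,K,cw=d['im'],d['K'],d['cw']
save('w22z',cv2.resize(im[120:270,220:340],None,fx=4,fy=4,interpolation=cv2.INTER_CUBIC))
g=im.max(2); m=(g<70); m[:120]=0; m[270:]=0; m[:,:250]=0; m[:,310:]=0
for c in comp(m,200):
    print(cv2.boundingRect(c),rect(c,.2617,K,cw),rect(c,.2557,K,cw))
print('foot',toplane([279,163],.02,K,cw))
E
```

```text
(271, 155, 17, 100) (array([673.5, 218.7]), array([11.4, 75.8]), 0.506) (array([672., 218.]), array([11.8, 77.9]), 0.506)
foot [[0.67273739 0.2216597  0.02      ]]
```

View pics/w22z.png

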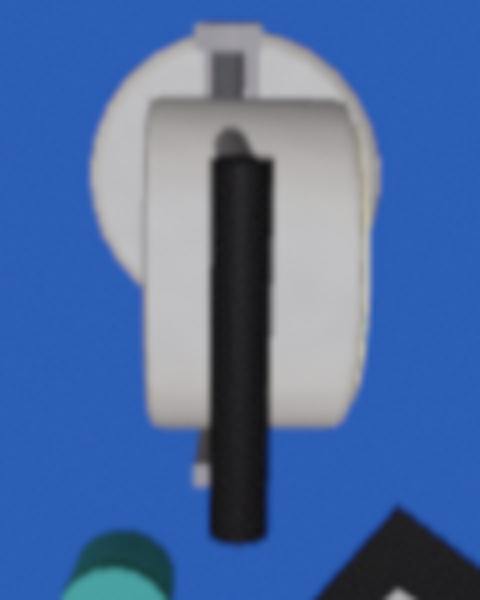

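send_rows(plan=[{"jaw":40,"dp":[1.2,1.1,-1],"yaw":0},{"jaw":60,"dp":[1.2,1.1,-4],"yaw":0},{"jaw":60,"dp":[1.2,1.1,-7],"yaw":0},{"jaw":60,"dp":[1.2,1.1,-9],"yaw":0},{"jaw":60,"dp":[1.2,1.1,-9.8],"yaw":0}])

```text
t: 39.2
position: [0.6724, 0.2191, 0.2338]
tool_rot: [-0.0, 0.966, 0.258, -0.002]
wrist_force: [-1.0, 0.3, 0.0]
finger_gap: 0.764
```

```bash
python3 - <<'E'
from h import *
st()
im,K,cw=cam('wrist'); save('w23',im)
im,K,cw=cam('side'); save('s23',cv2.resize(im[100:240,230:350],None,fx=4,fy=4,interpolation=cv2.INTER_CUBIC)); st()
E
```

```text
t 39.2 p [0.6724 0.2191 0.2338] jaw -1.05 gap 0.764 F [-1.   0.3  0. ] q1,6 [0.16 1.21]
t 39.3 p [0.6727 0.219  0.2349] jaw -1.05 gap 0.764 F [ 0.4 -0.6 -0.3] q1,6 [0.16 1.21]
```

View pics/w23.png

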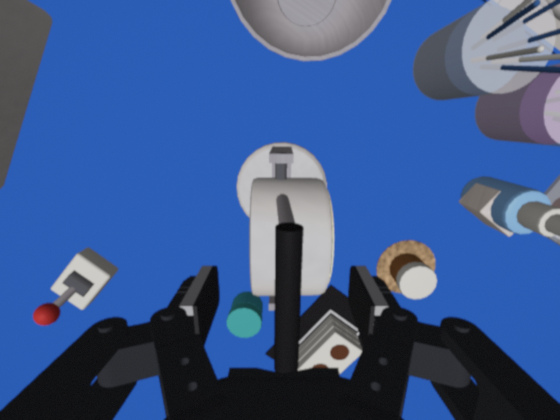

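View pics/s23.png

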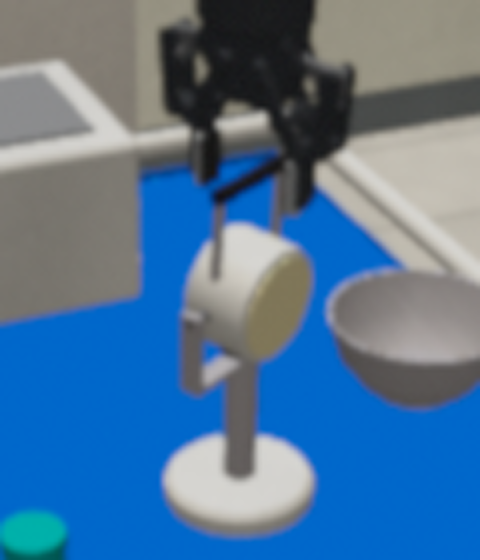

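send_rows(plan=[{"jaw":240,"dp":[0,0,0],"yaw":0},{"jaw":240,"dp":[0,0,0],"yaw":0},{"jaw":240,"dp":[0,0,0],"yaw":0},{"jaw":240,"dp":[0,0,0],"yaw":0},{"jaw":240,"dp":[0,0,0],"yaw":0}], newtons=50)

```text
t: 39.92
position: [0.6734, 0.2186, 0.2374]
tool_rot: [0.0, 0.966, 0.257, 0.001]
wrist_force: [0.8, -1.3, 4.2]
finger_gap: 0.116
```

send_rows(plan=[{"jaw":240,"dp":[0,0,0],"yaw":-0.06},{"jaw":240,"dp":[0,0,0],"yaw":-0.12},{"jaw":240,"dp":[0,0,0],"yaw":-0.2},{"jaw":240,"dp":[0,0,0],"yaw":-0.3},{"jaw":240,"dp":[0,0,0],"yaw":-0.4}])

```text
t: 40.55
position: [0.6725, 0.2173, 0.2374]
tool_rot: [0.001, 0.998, 0.059, -0.0]
wrist_force: [-3.4, -3.7, 6.1]
finger_gap: 0.121
```

```bash
python3 - <<'E'
from h import *
st(); print(arm.get_obs()['wrist_torque'])
im,K,cw=cam('wrist'); save('w24',im)
E
```

```text
t 40.55 p [0.6725 0.2173 0.2374] jaw -1.452 gap 0.121 F [-3.4 -3.7  6.1] q1,6 [0.16 1.61]
[-0.6795785   0.3564425   0.25489724]
```

View pics/w24.png

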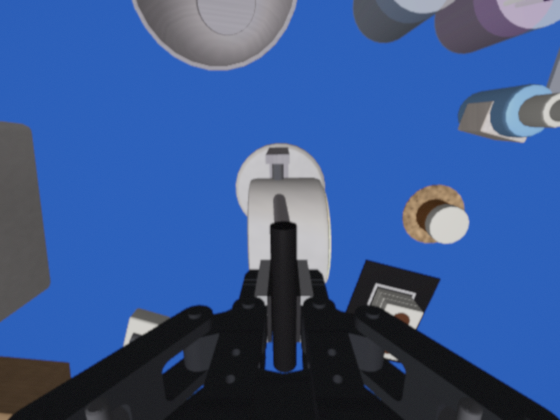

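send_rows(plan=[{"jaw":240,"dp":[0,0,0],"yaw":-0.1},{"jaw":240,"dp":[0,0,0],"yaw":-0.2},{"jaw":240,"dp":[0,0,0],"yaw":-0.3},{"jaw":240,"dp":[0,0,0],"yaw":-0.4},{"jaw":240,"dp":[0,0,0],"yaw":-0.5}])

```text
t: 41.22
position: [0.6712, 0.2175, 0.2374]
tool_rot: [0.002, 0.982, -0.189, -0.001]
wrist_force: [-5.6, -2.9, 6.5]
finger_gap: 0.121
```

send_rows(plan=[{"jaw":240,"dp":[0,0,0],"yaw":-0.1},{"jaw":240,"dp":[0,0,0],"yaw":-0.2},{"jaw":240,"dp":[0,0,0],"yaw":-0.3},{"jaw":240,"dp":[0,0,0],"yaw":-0.4},{"jaw":240,"dp":[0,0,0],"yaw":-0.41}])

```text
t: 41.85
position: [0.6708, 0.2179, 0.2374]
tool_rot: [0.002, 0.923, -0.384, -0.002]
wrist_force: [-5.4, -2.5, 8.1]
finger_gap: 0.12
```

```bash
python3 - <<'E'
from h import *
st(); print(arm.get_obs()['wrist_torque'])
im,K,cw=cam('wrist'); save('w25',im);np.savez('/tmp/w25',im=im,K=K,cw=cw)
E
```

```text
t 41.85 p [0.6708 0.2179 0.2374] jaw -2.359 gap 0.12 F [-5.4 -2.5  8.1] q1,6 [0.16 2.52]
[-0.55755188  0.98216668  0.20829008]
```

View pics/w25.png

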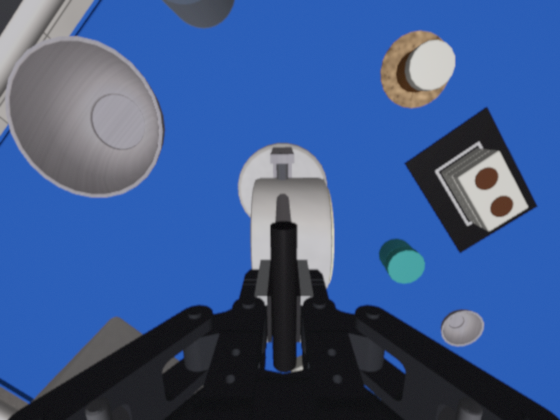

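send_rows(plan=[{"jaw":240,"dp":[-0.8,-0.7,-0.05],"yaw":0},{"jaw":240,"dp":[-1.5,-1.4,-0.2],"yaw":0},{"jaw":240,"dp":[-2.2,-2.0,-0.5],"yaw":0},{"jaw":240,"dp":[-2.8,-2.6,-0.85],"yaw":0},{"jaw":240,"dp":[-3.3,-3.1,-1.15],"yaw":0}])

```text
t: 42.52
position: [0.6424, 0.1893, 0.2274]
tool_rot: [-0.004, 0.923, -0.384, 0.003]
wrist_force: [0.2, 2.1, 7.7]
finger_gap: 0.122
```

send_rows(plan=[{"jaw":240,"dp":[0,0,0],"yaw":0},{"jaw":240,"dp":[0,0,0],"yaw":0},{"jaw":240,"dp":[0,0,0],"yaw":0},{"jaw":240,"dp":[0,0,0],"yaw":0},{"jaw":240,"dp":[0,0,0],"yaw":0}])

```text
t: 43.15
position: [0.6414, 0.1884, 0.2268]
tool_rot: [-0.002, 0.923, -0.384, 0.002]
wrist_force: [1.3, 1.0, 6.1]
finger_gap: 0.121
```

```bash
python3 - <<'E'
from h import *
st(); print(arm.get_obs()['wrist_torque'])
im,K,cw=cam('wrist'); save('w26',im);np.savez('/tmp/w26',im=im,K=K,cw=cw)
im,K,cw=cam('side'); save('s26',cv2.resize(im[100:320,200:370],None,fx=3,fy=3,interpolation=cv2.INTER_CUBIC)[:600])
E
```

```text
t 43.15 p [0.6414 0.1884 0.2268] jaw -2.36 gap 0.121 F [1.3 1.  6.1] q1,6 [0.12 2.48]
[ 0.48513358 -0.38295199  0.09813547]
```

View pics/w26.png

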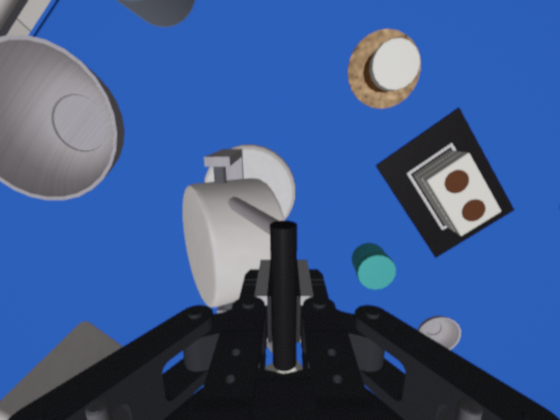

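View pics/s26.png

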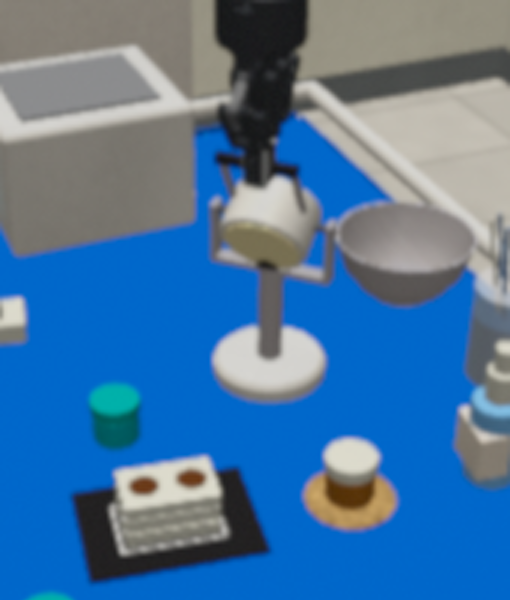

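send_rows(plan=[{"jaw":240,"dp":[-0.15,-0.15,-0.1],"yaw":0},{"jaw":240,"dp":[-0.15,-0.15,-0.1],"yaw":0},{"jaw":240,"dp":[-0.15,-0.15,-0.1],"yaw":0},{"jaw":240,"dp":[-0.15,-0.15,-0.1],"yaw":0},{"jaw":240,"dp":[-0.15,-0.15,-0.1],"yaw":0}])

```text
t: 43.88
position: [0.6407, 0.1876, 0.2261]
tool_rot: [-0.003, 0.923, -0.384, 0.003]
wrist_force: [2.0, 3.4, 7.0]
finger_gap: 0.117
```

send_rows(plan=[{"jaw":120,"dp":[0,0,0],"yaw":0},{"jaw":60,"dp":[0,0,0],"yaw":0},{"jaw":60,"dp":[0,0,0],"yaw":0},{"jaw":60,"dp":[0,0,0.5],"yaw":0},{"jaw":60,"dp":[0,0,4],"yaw":0}])

```text
t: 44.5
position: [0.6364, 0.1858, 0.2613]
tool_rot: [0.002, 0.923, -0.385, -0.003]
wrist_force: [0.8, 0.5, 0.1]
finger_gap: 0.763
```

send_rows(plan=[{"jaw":60,"dp":[0,0,4],"yaw":0},{"jaw":60,"dp":[0,0,6],"yaw":0},{"jaw":60,"dp":[0,0,6],"yaw":0},{"jaw":60,"dp":[0,0,6],"yaw":0},{"jaw":60,"dp":[0,0,6],"yaw":0}])

```text
t: 45.12
position: [0.6375, 0.1861, 0.322]
tool_rot: [0.001, 0.923, -0.384, -0.001]
wrist_force: [0.4, -0.3, -0.5]
finger_gap: 0.765
```

```bash
python3 - <<'E'
from h import *
st()
im,K,cw=cam('wrist'); save('w27',im);np.savez('/tmp/w27',im=im,K=K,cw=cw)
g=im.max(2); m=(g<70); m[:120]=0; m[262:]=0; m[:,:250]=0; m[:,315:]=0
for c in comp(m,200): print(cv2.boundingRect(c),rect(c,.249,K,cw))
E
```

```text
t 45.12 p [0.6375 0.1861 0.322 ] jaw -2.36 gap 0.765 F [ 0.4 -0.3 -0.5] q1,6 [0.12 2.48]
(271, 180, 16, 82) (array([643.5, 186.1]), array([11.6, 63.9]), -0.788)
```

View pics/w27.png

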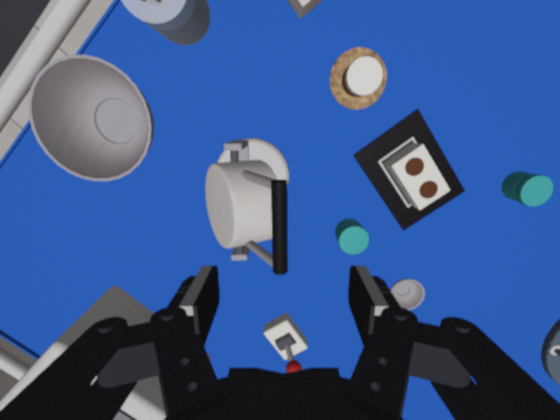

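```bash
python3 - <<'E'
from h import *
d=np.load('/tmp/w27.npz'); K,cw=d['K'],d['cw']
print('bar',toplane([279.5,226],.248,K,cw))
t=np.load('/tmp/top21.npz'); im,K,cw=t['im'],t['K'],t['cw']; hsv=cv2.cvtColor(im,cv2.COLOR_BGR2HSV)
m=(hsv[...,1]<80)&(hsv[...,2]>60); m[:240]=0;m[280:]=0;m[:,:140]=0;m[:,172:]=0
for c in comp(m,50): print('box',cv2.boundingRect(c),rect(c,.025,K,cw))
r=((hsv[...,0]<8)|(hsv[...,0]>170))&(hsv[...,1]>150); r[:240]=0;r[280:]=0;r[:,:130]=0;r[:,172:]=0
for c in comp(r,8):
    mo=cv2.moments(c);u=[mo['m10']/mo['m00'],mo['m01']/mo['m00']]; print('ball',u,cv2.contourArea(c),toplane(u,.066,K,cw))
E
```

```text
bar [[0.64052628 0.18779374 0.248     ]]
box (146, 247, 20, 24) (array([433.4, 385.4]), array([51.7, 70. ]), -0.204)
ball [147.4, 266.06666666666666] 12.5 [[0.410253   0.39510188 0.066     ]]
```

send_rows(plan=[{"jaw":120,"dp":[-4,3.2,0],"yaw":0.1},{"jaw":200,"dp":[-8.5,7,0],"yaw":0.2},{"jaw":255,"dp":[-13,10.5,0],"yaw":0.3},{"jaw":255,"dp":[-17.5,14,0],"yaw":0.45},{"jaw":255,"dp":[-22,18,0],"yaw":0.585}])

```text
t: 45.8
position: [0.4167, 0.3669, 0.3231]
tool_rot: [0.0, 0.995, -0.1, -0.0]
wrist_force: [0.9, 0.5, -0.4]
finger_gap: -0.0
```

send_rows(plan=[{"jaw":255,"dp":[-2,1.6,0],"yaw":0},{"jaw":255,"dp":[-4.2,3.2,-5],"yaw":0},{"jaw":255,"dp":[-4.2,3.2,-10],"yaw":0},{"jaw":255,"dp":[-4.2,3.2,-12],"yaw":0},{"jaw":255,"dp":[-4.2,3.2,-12],"yaw":0}])

```text
t: 46.42
position: [0.3749, 0.3974, 0.2016]
tool_rot: [0.002, 0.995, -0.102, -0.002]
wrist_force: [-0.0, -0.3, 0.2]
finger_gap: 0.0
```

```bash
python3 - <<'E'
from h import *
st()
im,K,cw=cam('wrist'); save('w28',im);np.savez('/tmp/w28',im=im,K=K,cw=cw)
for n in ['top','side']:
    im,K,cw=cam(n); np.savez('/tmp/%s28'%n,im=im,K=K,cw=cw)
    save(n+'28',cv2.resize(im[140:310,130:400] if n=='top' else im[130:350,180:380],None,fx=2.9,fy=2.9,interpolation=cv2.INTER_CUBIC)[:600])
E
```

```text
t 46.42 p [0.3749 0.3974 0.2016] jaw -1.775 gap 0.0 F [-0.  -0.3  0.2] q1,6 [0.61 2.38]
```

View pics/w28.png

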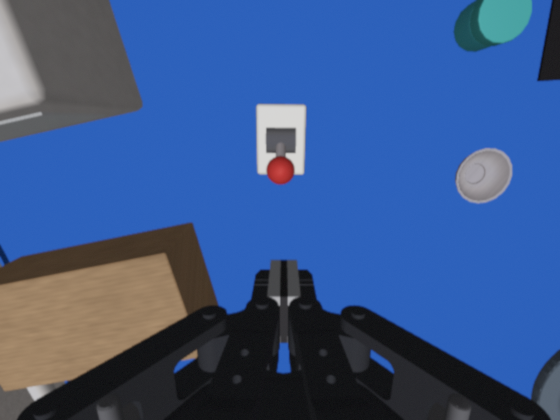

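View pics/top28.png

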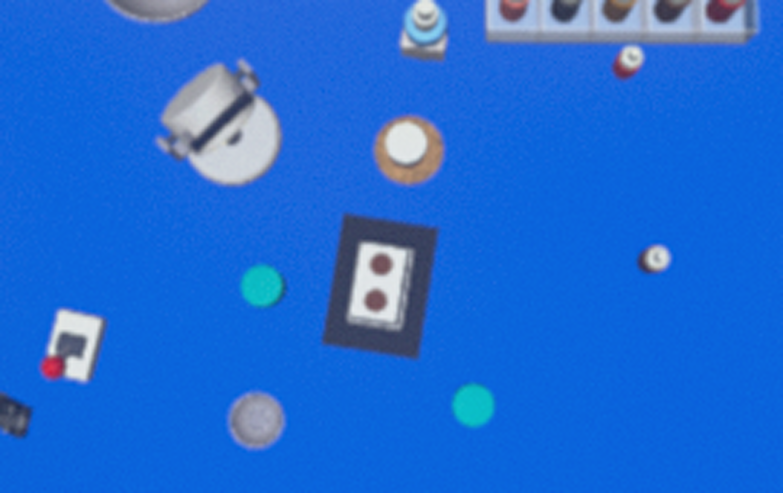

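View pics/side28.png

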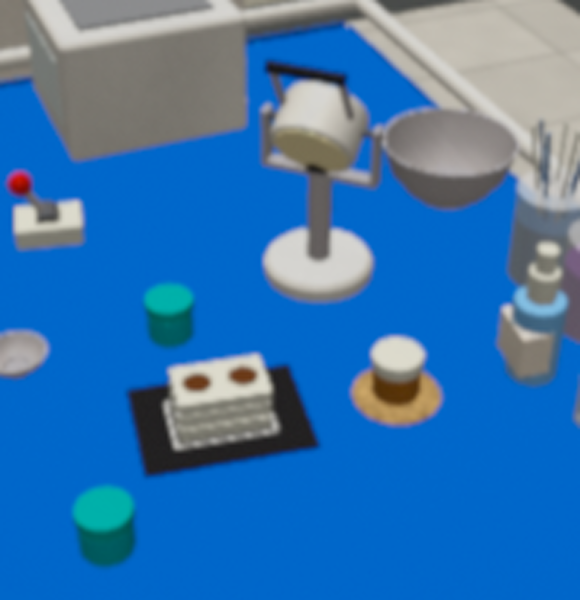

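```bash
python3 - <<'E'
from h import *
t=np.load('/tmp/top28.npz'); s=np.load('/tmp/side28.npz')
def ray(uv,d):
    p=toplane(uv,0.0,d['K'],d['cw'])[0]; c=d['cw'][:3,3]; v=p-c; return c,v/np.linalg.norm(v)
def tri(a,b):
    c1,v1=ray(a,t); c2,v2=ray(b,s)
    x=np.linalg.lstsq(np.c_[v1,-v2],c2-c1,rcond=None)[0]; p,q=c1+x[0]*v1,c2+x[1]*v2
    return (p+q)/2,np.linalg.norm(p-q)
e0=tri((196.6,191),(272.4,153.1)); e1=tri((217.9,173.4),(298.6,157.6)); print(e0,e1,np.linalg.norm(e0[0]-e1[0]))
mid=(e0[0]+e1[0])/2; d=e1[0]-e0[0]; print(mid,'az',np.arctan2(d[1],d[0])-np.pi/2)
foot=tri((210.7,187.6),(289.7,220.3)); print('foot',foot)
aim=np.array([.501,.050,.031])
for L in ([.670,.2175],[.667,.215],[.673,.220]):
  for B in ([.6405,.1878,.2450],mid):
    A=np.r_[L,.170]; z=np.array(B)-A
    for az in(-2.36,):
        h=np.array([np.cos(az),np.sin(az),0]); tl=np.arctan2(z@h,z[2]); x=h*np.cos(tl)-np.array([0,0,1])*np.sin(tl); zz=h*np.sin(tl)+np.array([0,0,1])*np.cos(tl); y=np.cross(zz,x)
        print(L,np.round(tl,3),'y,z of aim',(aim-A)@y,(aim-A)@zz)
b=np.load('/tmp/w28.npz');K,cw=b['K'],b['cw']; print('ball',toplane([280.5,171],.066,K,cw),'box',toplane([281,138],.025,K,cw))
plates(s['im'],s['K'],s['cw'],.045); plates(t['im'],t['K'],t['cw'],.045)
E
```

```text
(array([0.61427808, 0.21415529, 0.24086573]), np.float64(0.00020640551476852354)) (array([0.66217699, 0.15714465, 0.24550024]), np.float64(0.0003809833062160574)) 0.07460561300844343
[0.63822753 0.18564997 0.24318299] az -2.4428303608383866
foot (array([0.66813036, 0.21632362, 0.01181805]), np.float64(0.0011812610648126427))
[0.67, 0.2175] 0.509 y,z of aim -0.00015516622450463378 -0.00541038978525553
[0.67, 0.2175] 0.551 y,z of aim -0.00015516622450465294 0.0061932233605019125
[0.667, 0.215] 0.469 y,z of aim 0.00018358468190055952 -0.018297077960920276
[0.667, 0.215] 0.512 y,z of aim 0.000183584681900574 -0.006595212305931055
[0.673, 0.22] 0.548 y,z of aim -0.0004939171309098799 0.007273328673149854
[0.673, 0.22] 0.589 y,z of aim -0.0004939171309098799 0.018724942605161343
ball [[0.40747834 0.39334766 0.066     ]] box [[0.43380714 0.38746586 0.025     ]]
plate (238, 252, 35, 18) [501.   49.4] [50.8 80.1] -0.164
plate (251, 224, 19, 27) [503.3  50.1] [49.9 80.2] -0.151
plate (226, 109, 21, 18) [897.1 133.8] [58.5 66.2] -1.565
```

Two independent estimates put the beam within about 1 cm of the aim point: bar against foot gives a tilt of 0.51 to 0.55, with azimuth -2.36. The switch's red ball is at (0.408,0.393) and its box at (0.434,0.386). I'll lower behind the ball and push it in +x.

send_rows(plan=[{"jaw":255,"dp":[0,0.1,-5],"yaw":0},{"jaw":255,"dp":[0,0.1,-10],"yaw":0},{"jaw":255,"dp":[0,0.1,-13],"yaw":0},{"jaw":255,"dp":[0,0.1,-15],"yaw":0},{"jaw":255,"dp":[0,0.1,-15.4],"yaw":0}])

```text
t: 47.2
position: [0.3768, 0.3993, 0.0497]
tool_rot: [-0.0, 0.995, -0.102, 0.0]
wrist_force: [-0.7, 0.3, 0.2]
finger_gap: 0.0
```

send_rows(plan=[{"jaw":255,"dp":[1.2,-0.25,0],"yaw":0},{"jaw":255,"dp":[2.4,-0.5,0],"yaw":0},{"jaw":255,"dp":[3.6,-0.75,0],"yaw":0},{"jaw":255,"dp":[4.8,-1.0,0],"yaw":0},{"jaw":255,"dp":[6.0,-1.25,0],"yaw":0}])

```text
t: 47.82
position: [0.4324, 0.3871, 0.0497]
tool_rot: [0.0, 0.995, -0.104, -0.005]
wrist_force: [-26.5, 17.3, 14.9]
finger_gap: -0.003
```

```bash
python3 - <<'E'
from h import *
st()
im,K,cw=cam('wrist'); save('w29',im)
E
```

```text
t 47.83 p [0.4324 0.3871 0.0497] jaw -1.78 gap -0.003 F [-26.5  17.3  14.9] q1,6 [0.53 2.31]
```

View pics/w29.png

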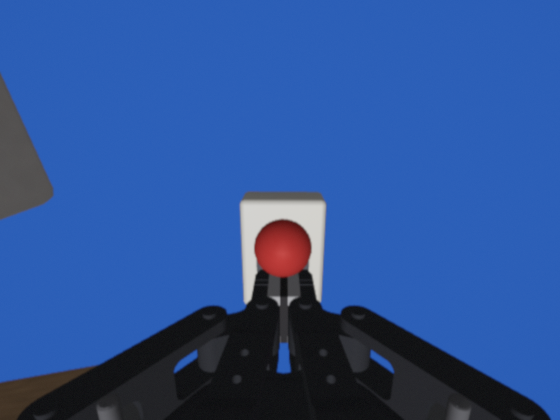

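send_rows(plan=[{"jaw":255,"dp":[-2,0.4,0],"yaw":0},{"jaw":255,"dp":[-5,1,1],"yaw":0},{"jaw":255,"dp":[-6,1.25,6],"yaw":0},{"jaw":255,"dp":[-6,1.25,12],"yaw":0},{"jaw":255,"dp":[-6,1.25,16],"yaw":0}])

```text
t: 48.5
position: [0.3775, 0.3997, 0.2126]
tool_rot: [-0.001, 0.995, -0.102, 0.002]
wrist_force: [0.6, 0.2, -0.2]
finger_gap: 0.003
```

```bash
python3 - <<'E'
from h import *
st()
im,K,cw=cam('wrist'); save('w30',im)
hsv=cv2.cvtColor(im,cv2.COLOR_BGR2HSV)
r=((hsv[...,0]<8)|(hsv[...,0]>170))&(hsv[...,1]>150)
B=np.array([.4336,.3865]);u=np.array([np.cos(-.204),np.sin(-.204)])
for c in comp(r,50):
    (x,y),rr=cv2.minEnclosingCircle(c); p=toplane([x,y],.066,K,cw)[0]; s=(p[:2]-B)@u; print('ball',x,y,rr,p,'angle',np.arcsin(np.clip(s/.05,-1,1))+.5)
for n in ['top','side']:
    im,K,cw=cam(n); plates(im,K,cw,.045)
    save(n+'30',cv2.resize(im[140:310,130:400] if n=='top' else im[130:350,180:380],None,fx=2.9,fy=2.9,interpolation=cv2.INTER_CUBIC)[:600])
E
```

```text
t 48.5 p [0.3775 0.3997 0.2126] jaw -1.774 gap 0.003 F [ 0.6  0.2 -0.2] q1,6 [0.61 2.39]
ball 284.6620788574219 118.71723937988281 13.97326374053955 [0.45518446 0.38340036 0.066     ] angle 0.9503677493999436
plate (251, 224, 19, 27) [503.4  50.2] [49.8 80.1] -0.148
plate (226, 109, 21, 18) [897.1 133.8] [58.6 66.1] -1.554
plate (238, 252, 35, 18) [501.2  49.2] [50.6 80. ] -0.149
```

View pics/w30.png

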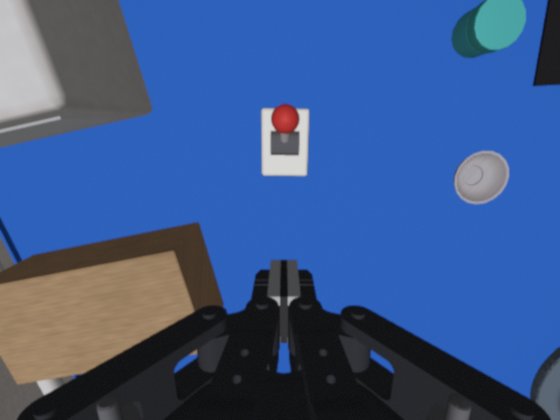

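View pics/top30.png

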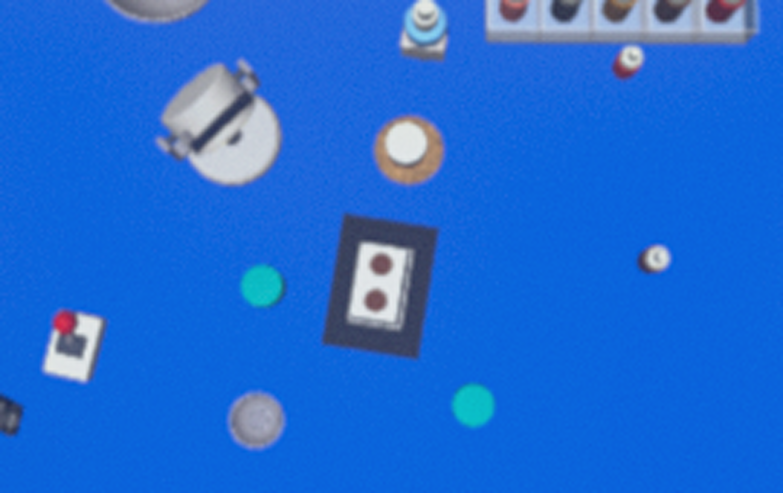

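View pics/side30.png

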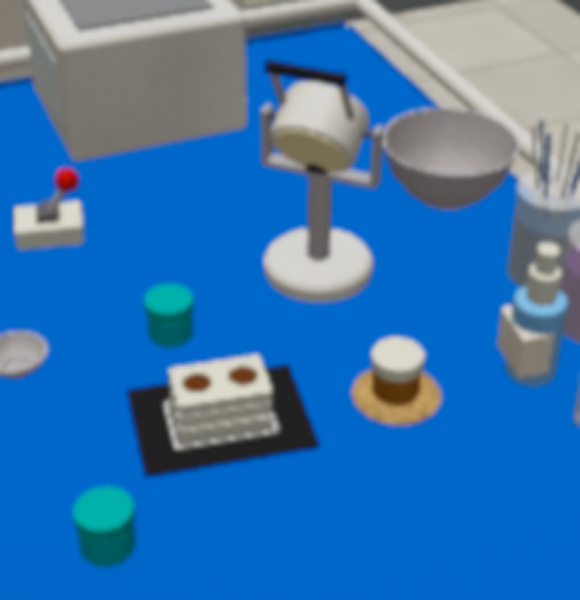

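The red ball has moved from the -x side of the box to the +x side, now at (285,119) in the wrist view. That is an angle of about 0.95 rad, and the contact force showed it reached its stop. The pile, jar and lamp haven't moved, so I'm handing in.

```bash
python3 - <<'E'
from h import *
print(arm.sign_off()); st()
E
```

```text
the job is handed in; nothing more can be done
None
the job is handed in; nothing more can be done
```

The colour check is set up and handed in at about 48.5 s; the hand-in gave no verdict.

- **Jar:** the amber jar stands on the coaster, about 4 mm from its centre.
- **Plates:** three plates were present (black, red, brown). They are stacked flat inside the outline, within about 2 mm of its centre and aligned to its long side. The red plate was knocked off the pile partway through and ended up leaning on the black one. I lifted it clear by its ends and stacked it again.
- **Lamp:** the beam should pass within about 1 cm of the aim point, tilted about 0.53 rad down.
- **Switch:** pushed over to its end stop. I read about 0.95 rad in the last picture, against the 0.8 rad needed.
- **Bystanders:** the dropper bottles, spray and dish look undisturbed, and the arm was clear of everything at the end.

Two checks disagreed:
- **Lamp direction:** the bar ends in the fixed cameras gave an azimuth of -2.44 rad. The wrist view, the gripper and the foot-to-bar direction gave -2.35 to -2.36 rad. I trusted those; if -2.44 were right, the beam would be about 2 cm off sideways, still within the 28 mm limit.
- **Lamp position:** estimates of the foot differed by several millimetres between cameras. Over the range I tested, the worst up-or-down beam error was about 19 mm.

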